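# Close a transmitter amplifier box and check its lid seam for RF leaks

### The job

Close up the open amplifier box and check it for leaks: lay the copper heat spreader in its pocket on the block inside, then fit the finned lid over it, flush in the rim, setting everything down without dropping it. Then take the leak probe from its stand and carry its tip all the way round the lid seam, hovering about half a centimetre above the metal without pressing on it, no faster than about 5 cm a second, starting at the corner beside the big brass antenna socket, going first along the socket's end and so on round, back to that same corner. Put the probe back upright in its stand, fully down, and leave the two radios and the roll of tape where they are.

Things in the scene. Friction and masses are not known exactly. Their poses are not given: they have to be found in the camera images.
- amp_box: open die-cast aluminium box, fixed, 106 (x) x 86 (y) x 46 mm high; origin at the centre of its underside, z up. 5 mm walls round a mouth of 96 x 76 mm; 5 mm below the rim a 5 mm wide ledge carries the lid. A brass antenna socket 16 mm across sticks 20 mm out of the +x end at y = +21 mm; two small steel sockets stick 10 mm out of the -x end.
- pocket (a point): on the box: centre of the flat top of a dark steel block 30 (box x) x 50 (box y) mm inside, 32 mm above the box's underside; the box's axes. Black corner locators 4 mm higher form the spreader's pocket, 35.5 x 55.5 mm. At the block's +-x sides the box is open down to 14 mm above its underside and 28 mm wide, room for fingers.
- seam_start (a point): on the box: the seam's first corner, beside the antenna socket, at rim height: x = +47, y = +37, z = 46 mm in the box frame, the box's axes. With the lid in, the seam is the narrow gap between lid and rim, a rectangle with corners at x = +-47, y = +-37. The round goes from here to (+47, -37), (-47, -37), (-47, +37) and back: clockwise seen from above.
- lid_center (a point): finned lid, loose, about 160 g, lying plate down: plate 91 (x) x 71 (y) x 5 mm (lower edge stepped in 1 mm); on its middle a block of dark fins 60 (x) x 36 (y) mm, 25 mm high, gripped across the 36 mm. Point: its centre, 15 mm above the underside, 15 mm below the fin tops; z up. Fitted, either way round, the point is 56 mm above the box's underside, centred, x along the box's x, plate flush.
- spreader_center (a point): copper heat spreader, loose flat plate 30 (x) x 50 (y) x 8 mm, about 110 g, lying on the bench. Point: its centre, 4 mm above its underside; z up. Fitted, either way round, the point is 36 mm above the box's underside, centred, its x along the box's x, its top 1 mm under the lid.
- stand: probe stand, fixed: dark base 70 x 70 x 8 mm, two grey side walls, grey top plate 46 x 46 mm with its top 76 mm above the bench and a 20 mm square hole at its centre; origin at the centre of its underside, z up.
- probe_grip (a point): leak probe, loose, round, about 90 g, upright in the stand. Point: on its axis, mid-length of the yellow handle (18 mm across, 80 long), 120 mm above the bench when in the stand; z points from tip to handle end. Under the handle a black collar 28 mm across, 4 thick, its underside 44 mm below this point, rests on the stand's top; then an 8 mm shaft to an orange ball 10 mm across.
- probe_tip (a point): the lowest point of the probe's orange ball, on the probe's axis, 112 mm below probe_grip; same axes.
- radio_a_base (a point): bystander: black hand-held radio, loose, upright, 34 (x) x 56 (y) mm, 112 mm high, with an antenna 12 mm across at x = 2, y = 18 mm reaching 207 mm above the bench. Point: the centre of its underside, z up. Not to be moved.
- radio_b_base (a point): bystander: a second radio just like radio_a. Not to be moved.
- tape: bystander: roll of yellow tape lying flat, loose, 80 mm outside, 60 mm inside, 20 mm high; origin at the centre of its underside. Not to be moved.
There are look-alikes about, which are no part of the job. Leave any red look-alike of the part that bears lid_center alone. Of the things shaped like the part that bears spreader_center, the copper one is meant.

How it is judged:
By the outcome, as a careful person would: the job done as asked, in the order asked, and still so for the second after the job is handed in, with the robot touching nothing.
It also fails if it takes over 72 s, if anything falls off the work surface, if the arm or the gripper's body presses on something with over 40 N, if the wrist force passes 120 N, or if a joint passes its speed limit or range.

### The arm

A 6-joint arm with a two-finger parallel gripper is mounted at the origin on the work surface. World frame = base frame: x ahead of the robot, y to its left, z up, the work surface at z = 0. Lengths are in mm, angles in rad, forces in N, time in s.
With the tool pointing down it reaches from about 350 to 975 mm from the base axis. Payload 7.1 kg.
Tool frame: the origin (TCP) lies on the front face of the gripper's body, between the roots of the fingers; the fingertips stand 80 mm ahead of it and the grasp point (between the pads) lies 61 mm ahead of it; z points along the fingers, y is the line along which they close (so a half turn about z gives the same grasp; the last joint's range is limited). The gripper opens to 88 mm and grips with 3 to 60 N. Pads are 20 mm wide; open, the fingers measure 115 mm over their backs; the gripper's body (75 mm by 178 mm) begins 61 mm behind the grasp point.
Start: joints at [1.128, 0.423, 1.63, -0, 1.089, -0.019], TCP at [256.985, 569.705, 302.675] pointing down, gripper open.
Joint ranges: [-3, 3], [-0.9, 2.11], [0.09, 2.58], [-1.31, 4.45], [0.11, 2.69], [-2.54, 2.54]. Speed limits (rad/s): [2.39, 2.39, 3.01, 3.14, 3.14, 3.14].

### API

Orientations are given as a rotation vector (axis times angle).
In Python, from workcell import readout, vision, close_job gives the robot as it stands.
- The arm moves only by the tool servo_tool, never from a script. Its argument "plan" is a list that holds one entry, the list of rows, each a list of 7 numbers: the gripper command: -1 is fully open, 1 is shut, values between are in proportion, then the shift along the world's x, y, z in units of 40 mm (1.0 is 40 mm), then the turn, a rotation vector about the world's x, y, z in units of 5 degrees (1.0 is 5 degrees). A call has 1 to 5 rows; each row shifts and turns the commanded pose from where the row before left it; what a row does not reach is not made up. A row lasts 1/12 s, in which the tool goes at most 41.7 mm and 7.16 degrees, less where a joint would pass 70% of its speed; a pose out of reach is approached as far as the arm can. A call is refused whole if a number of a shift passes 1 or a number of a turn 1, either way. A call with a gripper value outside its range is refused whole. The fingers move at their own pace and stop on an object; the grip force is fixed at half the most. Time passes only in rows, so rows that do not move let the fingers close. It gives the time, the measured TCP pose, the force, the opening and the grip force at its end, in the units of the state.
- readout.get_obs(): the state, without advancing time (a new reading comes with each control period).
- vision.get_image(name): name is "side" or "top"; returns the picture (384x512x3 uint8, red, green, blue); there is no depth.
- vision.camera_params(name): a dict with "fx", "fy", "cx", "cy" (pixels), "rvec" (rotation vector, rad) and "tvec" (3), from world to camera coordinates, as OpenCV has them. Camera axes: x right, y down, z forward; pixel columns grow to the right and rows downward; lengths in mm; the calibration is good to about 2 mm. A picture is of the moment at which its call begins. camera_params takes no time and is no camera call.
- close_job(): hands the job in; it is judged then, once.
The state is a dict: "t": time; "qpos": joint angles; "qvel": joint speeds; "joint_torque": joint torques, N m; "ee_pos": TCP position; "orientation": TCP orientation; "ft_force": force on the tool from outside, world axes, zero at the start; "moment": the same for the moment, N m; "width": finger opening in mm; "grasp_force": force on a finger pad.
Only numpy, scipy, OpenCV 4.12 (cv2) and the standard library are available. Lean on these libraries where they do the work, as an engineer would, in place of code of your own. Each camera call takes 0.05 s, during which the arm holds its last target. There are 200 camera calls.

## Working session

There is one attempt and no reset: what is moved stays moved. The work goes in short steps, Python scripts to look and compute and a tool call to move; the robot and the scene stay as the last step left them, time stands still between calls to the robot, and variables do not carry over. Pictures are saved under pics/ and viewed, at most 10 in all, crops included, and the job is handed in when it is done.

Besides the shell and the picture viewer there is one more tool, called after "Request:" as name(argument=value, ...), one argument or row to a line, values as JSON. servo_tool: Moves the arm, as the interface text tells. Its arguments: {"type":"object","properties":{"plan":{"type":"array"}},"required":["plan"]}

```bash
ls; mkdir -p pics
python3 - <<'E'
from workcell import readout, vision
import cv2,numpy as np
o=readout.get_obs();print({k:np.round(v,3).tolist() for k,v in o.items()})
for n in("top","side"):
    p=vision.camera_params(n);print(n,p)
    im=vision.get_image(n);cv2.imwrite(f"pics/{n}0.png",im[:,:,::-1])
    cv2.imwrite(f"pics/{n}0b.png",cv2.resize(im[:,:,::-1],(800,600),interpolation=cv2.INTER_CUBIC))
E
```

```text
pics
{'t': 0.0, 'qpos': [1.128, 0.424, 1.631, -0.0, 1.089, -0.019], 'qvel': [0.0, -0.001, -0.0, -0.0, -0.001, -0.0], 'joint_torque': [-0.001, -54.463, -27.366, 0.064, 0.023, -0.0], 'ee_pos': [256.817, 569.315, 301.924], 'orientation': [-0.661, -3.071, 0.002], 'ft_force': [-0.162, -0.285, 0.839], 'moment': [0.023, 0.027, -0.018], 'grasp_force': 0.0, 'width': 87.746}
top {'fx': 497.9132191319669, 'fy': 497.9132191319669, 'cx': 261.1904732917792, 'cy': 190.87339468294573, 'rvec': array([ 2.09001155, -2.13651733,  0.22063366]), 'tvec': array([   9.78122621,  497.531352  , 1197.48851825])}
side {'fx': 426.3955337657364, 'fy': 426.3955337657364, 'cx': 244.93739529230268, 'cy': 191.98035988518077, 'rvec': array([ 0.25274819, -2.84042475,  1.12218502]), 'tvec': array([440.58132084, 141.18868428, 984.52026641])}
```

View pics/top0b.png

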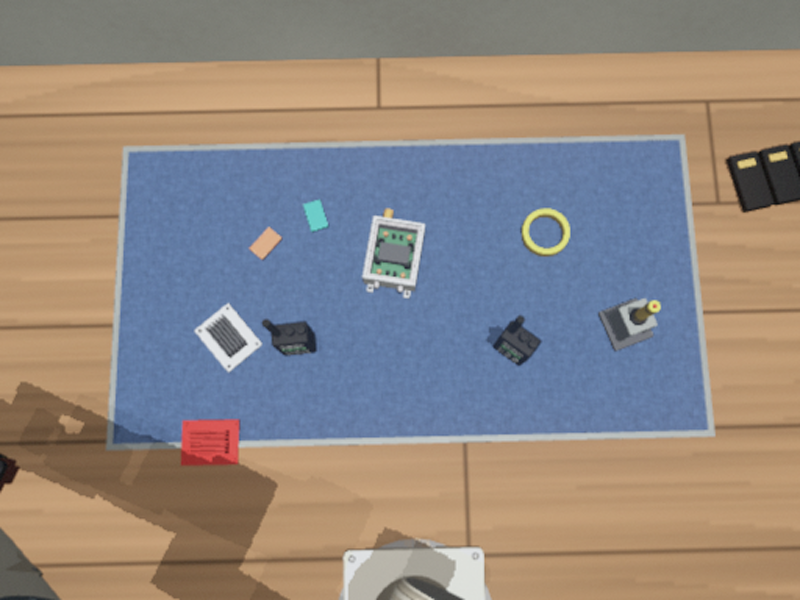

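View pics/side0b.png

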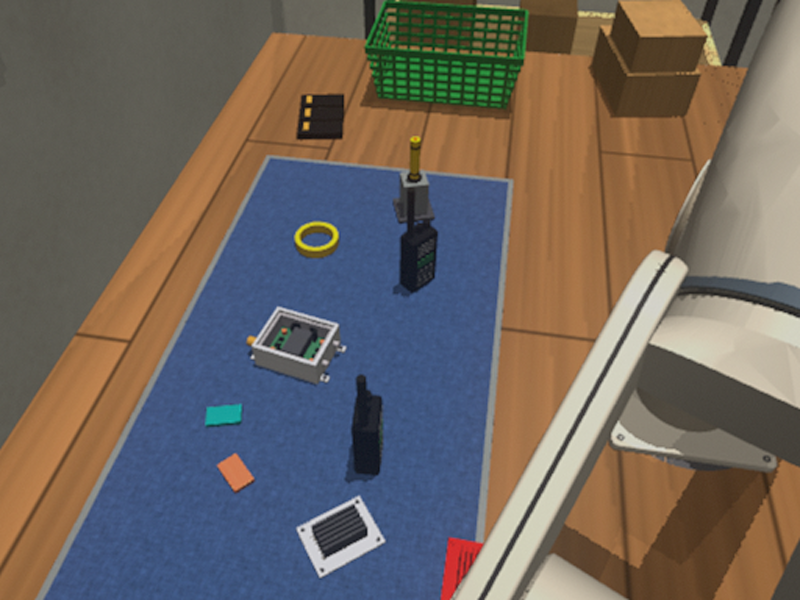

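The top picture (800x600 scale) shows two candidates for the spreader: the copper plate at (265,243) and the teal plate at (316,215). The candidates for the lid are the silver finned one at (228,337) and the red one at (210,442). I choose the copper plate and the silver lid. The box is at (394,252), with its brass socket at the top (388,213). The stand and probe are at (630,322), the radios at (293,338) and (516,340), and the tape at (546,231).

Run:
```python
import cv2,numpy as np
rows=[]
for n,cs in(("top",[(252,161),(170,155),(146,216),(408,205)]),("side",[(188,222),(150,302),(218,343),(265,115)])):
    im=cv2.imread(f"pics/{n}0.png");im=cv2.copyMakeBorder(im,40,40,40,40,cv2.BORDER_CONSTANT)
    rows.append(np.hstack([cv2.resize(im[y+40-37:y+40+38,x+40-25-0:x+40+25],(200,300),interpolation=cv2.INTER_NEAREST) if n=="top" or 1 else 0 for x,y in cs]))
cv2.imwrite("pics/mos.png",np.vstack(rows))
```

```text
(no output)
```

View pics/mos.png

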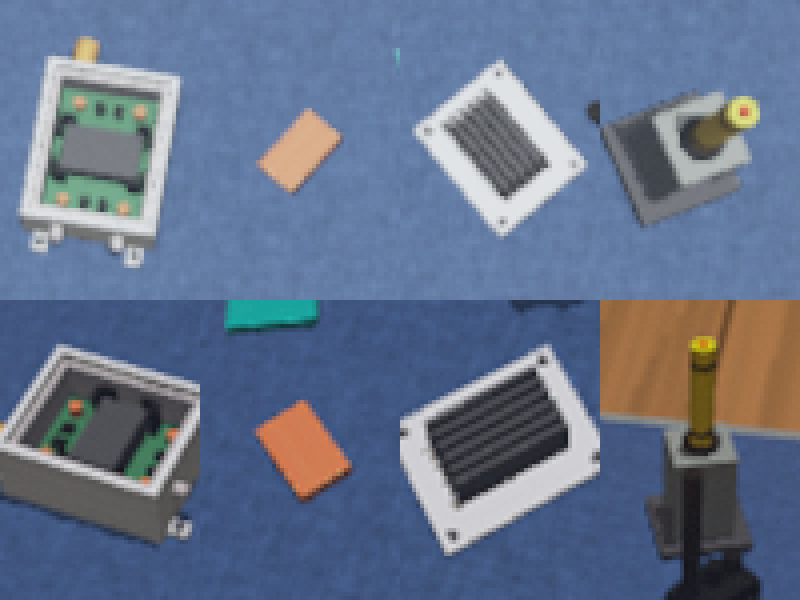

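```bash
cat > h.py <<'E'
import cv2,numpy as np
from scipy.optimize import minimize
from workcell import vision
P={n:vision.camera_params(n) for n in("top","side")}
def K(n): p=P[n];return np.array([[p['fx'],0,p['cx']],[0,p['fy'],p['cy']],[0,0,1]])
def proj(n,X): return cv2.projectPoints(np.float64(X).reshape(-1,1,3),P[n]['rvec'],P[n]['tvec'],K(n),None)[0][:,0]
def ray(n,uv,z):
    R=cv2.Rodrigues(P[n]['rvec'])[0];c=-R.T@P[n]['tvec'];d=R.T@np.linalg.inv(K(n))@np.r_[uv,1.]
    return c+d*(z-c[2])/d[2]
def boxpts(x,y,z0,z1,cx=0): return np.array([[a*x/2+cx,b*y/2,c] for a in(-1,1) for b in(-1,1) for c in(z0,z1)],float)
def place(pts,p):
    c,s=np.cos(p[2]),np.sin(p[2]);return np.c_[p[0]+c*pts[:,0]-s*pts[:,1],p[1]+s*pts[:,0]+c*pts[:,1],pts[:,2]]
S=8
def render(n,parts,p,roi):
    x0,y0,x1,y1=roi;m=np.zeros(((y1-y0)*S,(x1-x0)*S),np.uint8)
    for q in parts:
        uv=(proj(n,place(q,p))-[x0,y0]+.5)*S-.5
        cv2.fillConvexPoly(m,cv2.convexHull(np.float32(uv*16)).round().astype(int),255,shift=4)
    return cv2.resize(m,(x1-x0,y1-y0),interpolation=cv2.INTER_AREA)/255.
def alpha(n,im,c,r,f,bg,fg,fill=True):
    x0,y0,x1,y1=roi=(max(0,c[0]-r),max(0,c[1]-r),min(512,c[0]+r),min(384,c[1]+r))
    a=np.clip((f(im[y0:y1,x0:x1].astype(float))-bg)/(fg-bg),0,1)
    b=(a>.5).astype(np.uint8);k,l,st,_=cv2.connectedComponentsWithStats(b,connectivity=4)
    i=1+np.argmax(st[1:,4]);near=cv2.dilate((l==i).astype(np.uint8),np.ones((3,3)))
    a=a*near
    if fill:
        cs=cv2.findContours((l==i).astype(np.uint8),cv2.RETR_EXTERNAL,cv2.CHAIN_APPROX_NONE)[0]
        h=np.zeros_like(b);cv2.drawContours(h,cs,-1,1,-1);h=cv2.erode(h,np.ones((3,3)));a=np.maximum(a,h)
    return roi,a
def fit(obs,parts,p0):
    def cost(p): return sum(((render(n,parts,p,roi)-a)**2).sum() for n,roi,a in obs)
    best=None
    r=minimize(cost,p0,method='Nelder-Mead',options=dict(initial_simplex=np.array([p0]+[np.array(p0)+d for d in np.diag([6,6,.15])]),xatol=.01,fatol=.01))
    return r.x,r.fun
RED=lambda i:i[:,:,0]
RB=lambda i:i[:,:,0]-i[:,:,2]
E
cat > m1.py <<'E'
from h import *
im={n:cv2.imread(f"pics/{n}0.png")[:,:,::-1] for n in P}
def show(name,obs,parts,p0):
    for o in(obs,obs[:1],obs[1:]):
        if o:
            x,f=fit(o,parts,p0);print(name,[q[0] for q in o],x.round(2),round(f,2))
for nm,c in(("spr",{"top":(170,155),"side":(150,302)}),("lid",{"top":(146,216),"side":(218,343)}),("box",{"top":(252,161),"side":(190,222)})):
  obs=[]
  for n in P:
    i=im[n];u,v=c[n]
    f=RB if nm=="spr" else RED
    fgs=f(i.astype(float))[v-28:v+29,u-28:u+29]
    bg=np.median(f(i.astype(float))[v-45 if n=='top' else v-35:v-28, u-40:u-20]); fg=np.percentile(fgs,97 if nm!="spr" else 95)
    obs.append((n,)+alpha(n,i,c[n],22 if nm=="spr" else 45,f,bg,fg))
    print(nm,n,bg,fg,obs[-1][2].sum())
  z={"spr":4,"lid":5,"box":46}[nm]; w=ray("top",c["top"],z);w2=ray("side",c["side"],z);print("rough",w.round(),w2.round())
  parts={"spr":[boxpts(30,50,0,8)],"lid":[boxpts(91,71,1,5),boxpts(60,36,5,30)],"box":[boxpts(106,86,46,46)]}[nm]
  for yaw in({"spr":[-.7,.7],"lid":[-.7,.7],"box":[-.1]}[nm]): show(nm,obs,parts,[w[0],w[1],yaw])
# probe: yellow handle
for n,uv in(("top",(656/1.5625,306/1.5625)),("side",(415/1.5625,140/1.5625))): print("probe top z160",n,ray(n,uv,160).round(1))
for nm,uv,z in(("radA",(293,338),112),("radB",(516,340),112),("tape",(546,231),10),("stand",(630,322),40),("radA ant",(268,325),207),("radB ant",(517,322),207)): print(nm,ray("top",(uv[0]/1.5625,uv[1]/1.5625),z).round())
E
python3 m1.py
```

```text
spr top -65.0 72.0 228.5182481751825
spr side -63.0 125.0 323.69680851063833
rough [610. 238.   4.] [609. 237.   4.]
spr ['top', 'side'] [608.14 237.38   0.85] 19.78
spr ['top'] [608.84 239.13   0.85] 1.44
spr ['side'] [608.15 236.64   0.85] 6.91
spr ['top', 'side'] [608.32 237.46   0.84] 19.49
spr ['top'] [609.09 238.96   0.85] 1.31
spr ['side'] [608.14 236.75   0.84] 6.65
lid top 98.0 224.0 987.7063492063493
lid side 64.0 212.0 1631.2094594594594
rough [448. 297.   5.] [447. 299.   5.]
lid ['top', 'side'] [449.58 296.92  -0.5 ] 845.02
lid ['top'] [449.21 298.92  -0.51] 302.12
lid ['side'] [449.73 295.78  -0.5 ] 539.03
lid ['top', 'side'] [449.12 296.82   0.69] 31.89
lid ['top'] [449.59 298.47   0.69] 4.53
lid ['side'] [449.   296.23   0.69] 8.73
box top 101.0 219.0 1450.7966101694917
box side 66.0 202.0 1296.5661764705883
rough [577.  21.  46.] [570.  44.  46.]
box ['top', 'side'] [ 5.799e+02  2.088e+01 -1.900e-01] 83.85
box ['top'] [ 5.8031e+02  2.1200e+01 -1.8000e-01] 54.88
box ['side'] [ 5.7952e+02  2.0530e+01 -1.9000e-01] 25.73
probe top z160 top [ 455.4 -362.2  160. ]
probe top z160 side [ 454.  -355.1  160. ]
radA [427. 174. 112.]
radB [ 417. -162.  112.]
tape [ 617. -237.   10.]
stand [ 453. -358.   40.]
radA ant [431. 195. 207.]
radB ant [ 428. -151.  207.]
```

```bash
cat > m2.py <<'E'
from h import *
im={n:cv2.imread(f"pics/{n}0.png")[:,:,::-1] for n in P}
obs=[]
for n,c in(("top",(252,161)),("side",(190,222))):
    roi,a=alpha(n,im[n],c,45,RED,150,212,fill=False)
    cs=cv2.findContours((a>.5).astype(np.uint8),cv2.RETR_EXTERNAL,cv2.CHAIN_APPROX_NONE)[0]
    h=np.zeros(a.shape,np.uint8);cv2.drawContours(h,cs,-1,1,-1);h2=cv2.erode(h,np.ones((3,3)))
    roi,a=alpha(n,im[n],c,45,RED,101 if n=="top" else 70,215 if n=="top" else 200,fill=False)
    op=cv2.dilate(cv2.morphologyEx(h,cv2.MORPH_OPEN,np.ones((7,7))),np.ones((3,3)))
    a=np.maximum(a,h2)*op;obs.append((n,roi,a))
for o in(obs,obs[:1],obs[1:]):
    x,f=fit(o,[boxpts(106,86,46,46)],[579,21,-.18]);print([q[0] for q in o],x.round(3),round(f,2))
    for n,roi,a in o: 
        r=a-render(n,[boxpts(106,86,46,46)],x,roi);print(n,a.sum().round(),r.sum().round(1))
# verify brass and block: block top centre at z32, project
for n in P: print(n,"block ctr",proj(n,place(np.array([[0,0,32.],[63,21,30]]),x)).round(1))
for n,uv,z in(("top",(418.1,195.5),160),("side",(265.4,89),160),("side",(265.4,113.),78),("top",(408.5,201.5),76)): print("probe",n,z,ray(n,uv,z).round(1))
E
python3 m2.py
```

```text
['top', 'side'] [ 5.80281e+02  2.09700e+01 -1.87000e-01] 1231.62
top 1398.0 38.1
side 0.0 -1240.0
['top'] [ 5.80388e+02  2.11480e+01 -1.82000e-01] 15.03
top 1398.0 37.3
['side'] [ 705.   -195.      1.62] 0.0
side 0.0 0.0
top block ctr [[333.  113.8]
 [309.9 123.2]]
side block ctr [[166.6 152.9]
 [168.3 169.7]]
probe top 160 [ 456.2 -358.3  160. ]
probe side 160 [ 455.  -357.9  160. ]
probe side 78 [ 453.4 -360.6   78. ]
probe top 76 [ 458.  -360.9   76. ]
```

Request:
servo_tool(
  plan=[
    [[-1, 0.586, -0.553, -0.267, 0, 0, -0.23], [-1, 0.586, -0.553, -0.267, 0, 0, -0.23], [-1, 0.586, -0.553, -0.267, 0, 0, -0.23], [-1, 0.586, -0.553, -0.267, 0, 0, -0.23], [-1, 0.586, -0.553, -0.267, 0, 0, -0.23]],
  ],
)

```text
t: 0.52
ee_pos: [374.8, 457.9, 248.5]
orientation: [-0.815, -3.034, 0.001]
ft_force: [0.0, -0.0, 0.7]
width: 88.3
grasp_force: 0.0
```

Request:
servo_tool(
  plan=[
    [[-1, 0.586, -0.553, -0.267, 0, 0, -0.23], [-1, 0.586, -0.553, -0.267, 0, 0, -0.23], [-1, 0.586, -0.553, -0.267, 0, 0, -0.23], [-1, 0.586, -0.553, -0.267, 0, 0, -0.23], [-1, 0.586, -0.553, -0.267, 0, 0, -0.23]],
  ],
)

```text
t: 0.93
ee_pos: [492.2, 347.1, 195.1]
orientation: [-0.966, -2.989, 0.001]
ft_force: [-0.1, 0.2, 0.1]
width: 87.6
grasp_force: 0.0
```

Request:
servo_tool(
  plan=[
    [[-1, 0.586, -0.553, -0.267, 0, 0, -0.23], [-1, 0.586, -0.553, -0.267, 0, 0, -0.23], [-1, 0.586, -0.553, -0.267, 0, 0, -0.23], [-1, 0.586, -0.553, -0.267, 0, 0, -0.23], [-1, 0.586, -0.553, -0.267, 0, 0, -0.22]],
  ],
)

```text
t: 1.35
ee_pos: [609.4, 236.5, 141.5]
orientation: [-1.114, -2.937, 0.001]
ft_force: [1.2, 0.1, 0.2]
width: 87.8
grasp_force: 0.0
```

Request:
servo_tool(
  plan=[
    [[-1, 0, 0, 0, 0, 0, 0], [-1, 0, 0, 0, 0, 0, 0], [-1, 0, 0, 0, 0, 0, 0], [-1, 0, 0, 0, 0, 0, 0]],
  ],
)

```text
t: 1.68
ee_pos: [607.8, 238.7, 142.6]
orientation: [-1.111, -2.938, 0.0]
ft_force: [0.0, -0.0, 0.0]
width: 87.8
grasp_force: 0.0
```

Request:
servo_tool(
  plan=[
    [[-1, 0, 0, -0.5, 0, 0, 0], [-1, 0, 0, -0.5, 0, 0, 0], [-1, 0, 0, -0.3, 0, 0, 0], [-1, 0, 0, -0.2, 0, 0, 0], [-1, 0, 0, 0, 0, 0, 0]],
  ],
)

```text
t: 2.1
ee_pos: [607.7, 238.5, 81.4]
orientation: [-1.11, -2.937, 0.002]
ft_force: [-0.2, -0.1, 0.6]
width: 87.8
grasp_force: 0.0
```

Request:
servo_tool(
  plan=[
    [[1, 0, 0, 0, 0, 0, 0], [1, 0, 0, 0, 0, 0, 0], [1, 0, 0, 0, 0, 0, 0], [1, 0, 0, 0, 0, 0, 0], [1, 0, 0, 0, 0, 0, 0]],
  ],
)

```text
t: 2.52
ee_pos: [608.9, 237.9, 83.1]
orientation: [1.112, 2.937, 0.001]
ft_force: [-0.3, -0.8, -0.5]
width: 58.1
grasp_force: 0.0
```

Request:
servo_tool(
  plan=[
    [[1, 0, 0, 0, 0, 0, 0], [1, 0, 0, 0, 0, 0, 0], [1, 0, 0, 0, 0, 0, 0], [1, 0, 0, 0, 0, 0, 0], [1, 0, 0, 0, 0, 0, 0]],
  ],
)

```text
t: 2.93
ee_pos: [608.6, 237.9, 82.5]
orientation: [-1.113, -2.938, 0.0]
ft_force: [0.2, -1.5, 0.1]
width: 29.6
grasp_force: 30.0
```

Request:
servo_tool(
  plan=[
    [[1, 0, 0, 0.3, 0, 0, 0], [1, 0, 0, 0.6, 0, 0, 0], [1, 0, 0, 0.7, 0, 0, 0], [1, 0, 0, 0.6, 0, 0, 0], [1, 0, 0, 0.2, 0, 0, 0]],
  ],
)

```text
t: 3.35
ee_pos: [610.2, 238.5, 182.9]
orientation: [1.111, 2.934, 0.006]
ft_force: [0.1, 0.8, -0.2]
width: 29.3
grasp_force: 30.0
```

Request:
servo_tool(
  plan=[
    [[1, -0.06, -0.45, 0, 0, 0, -0.99], [1, -0.06, -0.45, 0, 0, 0, -0.99], [1, -0.06, -0.45, 0, 0, 0, -0.99], [1, -0.06, -0.45, 0, 0, 0, -0.99], [1, -0.06, -0.45, 0, 0, 0, -0.99]],
  ],
)

```text
t: 3.77
ee_pos: [596.0, 147.1, 178.2]
orientation: [-1.721, -2.627, 0.001]
ft_force: [0.9, 0.1, -0.2]
width: 29.5
grasp_force: 30.0
```

Request:
servo_tool(
  plan=[
    [[1, -0.06, -0.45, 0, 0, 0, -0.99], [1, -0.06, -0.45, 0, 0, 0, -0.99], [1, -0.06, -0.45, 0, 0, 0, -0.99], [1, -0.06, -0.45, 0, 0, 0, -0.99], [1, -0.06, -0.45, 0, 0, 0, -0.99]],
  ],
)

```text
t: 4.18
ee_pos: [584.0, 57.0, 178.2]
orientation: [-2.245, -2.197, 0.001]
ft_force: [0.9, -0.5, -0.4]
width: 29.4
grasp_force: 30.0
```

Request:
servo_tool(
  plan=[
    [[1, -0.06, -0.45, 0, 0, 0, -0.98], [1, -0.055, -0.475, 0, 0, 0, -0.98], [1, 0, 0, 0, 0, 0, 0], [1, 0, 0, 0, 0, 0, 0], [1, 0, 0, 0, 0, 0, 0]],
  ],
)

```text
t: 4.6
ee_pos: [579.9, 21.2, 178.3]
orientation: [-2.419, -2.004, 0.0]
ft_force: [-0.6, 0.5, -1.5]
width: 29.5
grasp_force: 30.0
```

Run:
```python
from workcell import readout
from h import *
for i in range(1):
    o=readout.get_obs();print({k:np.round(o[k],3).tolist() for k in("t","ee_pos","orientation","ft_force","width","qpos")})
out=[]
for n in P:
    im=vision.get_image(n);cv2.imwrite(f"pics/{n}1.png",im[:,:,::-1])
    x,y=proj(n,[[580,21,80]])[0].astype(int)
    out.append(cv2.resize(im[y-60:y+60,x-40:x+40,::-1],(400,600),interpolation=cv2.INTER_CUBIC));print(n,x,y)
cv2.imwrite("pics/c1.png",np.hstack(out))
```

```text
{'t': 4.6, 'ee_pos': [579.938, 21.222, 178.346], 'orientation': [-2.419, -2.004, 0.0], 'ft_force': [-0.637, 0.469, -1.453], 'width': 29.534, 'qpos': [0.016, 0.527, 1.806, 0.0, 0.808, 0.203]}
top 251 156
side 186 204
```

View pics/c1.png

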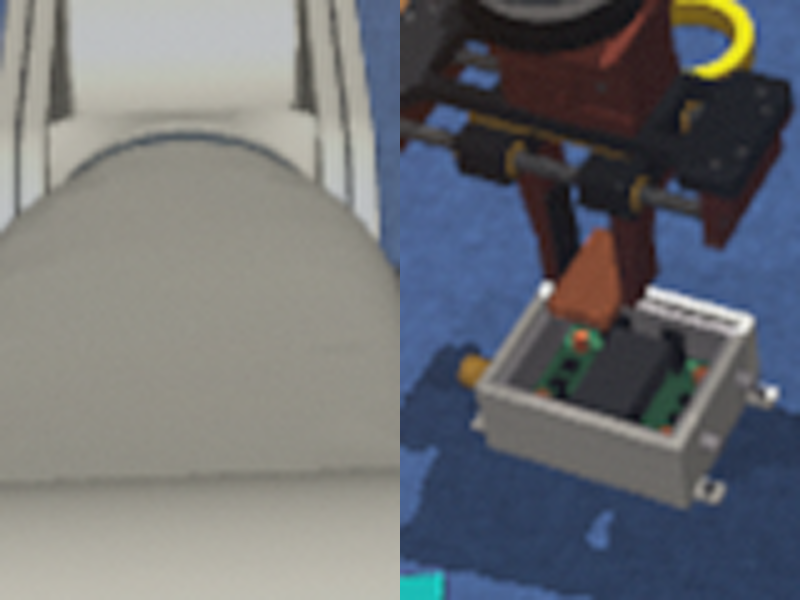

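Run:
```python
from h import *
im=cv2.imread("pics/side1.png")[:,:,::-1].astype(float)
f=RB(im);roi=(170,190,188,214)
a=f[190:214,170:188];print(a[::2].astype(int))
z=178.6-82.7
q=[boxpts(30,50,z,z+8)]
for fg in(90,):
  al=np.clip((a-45)/(fg-45),0,1)
  best=min(((((render("side",q,[580+dx,21+dy,-.186],roi)-al)**2).sum(),dx,dy) for dx in np.arange(-5,5.1,.5) for dy in np.arange(-6,6.1,.5)))
  print(best)
  r=render("side",q,[580+best[1],21+best[2],-.186],roi);print((r-al)[::2].round(1))
```

```text
[[-74 -78 -47  12  24  22   5  -7  -5  -4  -2 -25 -65 -69  10  71  66  51]
 [-72 -76 -80 -45  29  25   9  -5  -4  -5  -4 -25 -24  41  90  81  82  84]
 [-72 -72 -74 -47   9  24  16  -1  -7  -5  -9  28  69  82  80  81  83  83]
 [-75 -75 -75 -54  -7  26  20   5 -10  -3  46  75  80  80  80  81  80  81]
 [-75 -74 -71 -73 -37  22  23   9  12  55  78  79  81  80  83  79  79  79]
 [-74 -72 -74 -73 -28  -1  10  38  69  82  78  79  82  80  81  80  80  81]
 [-73 -72 -65 -25   0   5  26  73  80  78  80  81  80  80  79  80  80  82]
 [-71 -60 -16   7   5  33  71  84  85  82  82  81  81  79  81  80  80  81]
 [-43   0  13   5   2  14  40  62  68  59  63  62  67  76  87  83  81  80]
 [  6  10   5   3   2  -2  -3  -5  -1  10  16  21  28  40  53  56  63  51]
 [  8   3   3   1   0   0  -2  -1   0  -9  12  88 120  57 -29 -15  13  10]
 [  3   2   0  -1  -1  -1  -1  -2 -10 -28  26  72  66  24 -17 -24 -17  -6]]
(np.float64(13.901967619291725), np.float64(-3.0), np.float64(-4.0))
[[ 0.   0.   0.   0.   0.   0.   0.   0.   0.   0.   0.   0.   0.   0.
   0.   0.1  0.5  0.9]
 [ 0.   0.   0.   0.   0.   0.   0. 
[... 307 characters left out ...]
0.2  0.2  0.2
   0.2  0.2  0.2  0.2]
 [ 0.   0.   0.   0.   0.   0.   0.   0.  -0.2  0.2  0.3  0.2  0.2  0.2
   0.2  0.2  0.2  0.2]
 [ 0.   0.   0.   0.   0.   0.   0.   0.   0.2  0.3  0.2  0.2  0.2  0.2
   0.2  0.2  0.2  0.2]
 [ 0.   0.   0.   0.   0.   0.  -0.6 -0.2  0.1  0.2  0.2  0.2  0.2  0.2
   0.2  0.2  0.2  0.2]
 [ 0.   0.   0.   0.   0.   0.   0.  -0.4 -0.5 -0.3 -0.1  0.2  0.4  0.3
   0.1  0.2  0.2  0.2]
 [ 0.   0.   0.   0.   0.   0.   0.   0.   0.   0.   0.   0.   0.   0.
  -0.2 -0.2 -0.3  0.2]
 [ 0.   0.   0.   0.   0.   0.   0.   0.   0.   0.   0.  -1.  -1.  -0.3
   0.   0.   0.   0. ]
 [ 0.   0.   0.   0.   0.   0.   0.   0.   0.   0.   0.  -0.6 -0.5  0.
   0.   0.   0.   0. ]]
```

Run:
```python
from h import *
im=cv2.imread("pics/side1.png")[:,:,::-1].astype(float)
f=RB(im);roi=(174,192,188,209)
a=f[192:209,174:188]
z=178.6-82.7
for bg in(0,20):
 for dz in(-2,0,2):
  q=[boxpts(30,50,z+dz,z+8+dz)]
  al=np.clip((a-bg)/(78-bg),0,1)
  L=sorted(((((render("side",q,[580+dx,21+dy,-.186],roi)-al)**2).sum().round(2),dx,dy) for dx in np.arange(-5,5.1,.5) for dy in np.arange(-7,6.1,.5)))
  print(bg,dz,L[:4])
```

```text
0 -2 [(np.float64(3.32), np.float64(0.5), np.float64(-2.0)), (np.float64(3.36), np.float64(0.5), np.float64(-2.5)), (np.float64(3.47), np.float64(0.0), np.float64(-2.0)), (np.float64(3.55), np.float64(0.5), np.float64(-1.5))]
0 0 [(np.float64(3.3), np.float64(-0.5), np.float64(-0.5)), (np.float64(3.42), np.float64(-0.5), np.float64(0.0)), (np.float64(3.45), np.float64(-0.5), np.float64(-1.0)), (np.float64(3.61), np.float64(0.0), np.float64(-0.5))]
0 2 [(np.float64(3.35), np.float64(-1.0), np.float64(1.0)), (np.float64(3.4), np.float64(-1.0), np.float64(1.5)), (np.float64(3.49), np.float64(-1.5), np.float64(1.0)), (np.float64(3.53), np.float64(-1.5), np.float64(1.5))]
20 -2 [(np.float64(1.87), np.float64(-0.5), np.float64(-3.0)), (np.float64(2.0), np.float64(0.0), np.float64(-3.0)), (np.float64(2.03), np.float64(-0.5), np.float64(-2.5)), (np.float64(2.05), np.float64(-0.5), np.float64(-3.5))]
20 0 [(np.float64(1.9), np.float64(-1.0), np.float64(-1.5)), (np.float64(1.91), np.float64(-1.0), np.float64(-1.0)), (np.float64(2.1), np.float64(-1.5), np.float64(-1.5)), (np.float64(2.16), np.float64(-1.0), np.float64(-2.0))]
20 2 [(np.float64(1.85), np.float64(-2.0), np.float64(0.5)), (np.float64(1.92), np.float64(-2.0), np.float64(0.0)), (np.float64(2.09), np.float64(-1.5), np.float64(0.5)), (np.float64(2.18), np.float64(-1.5), np.float64(0.0))]
```

Request:
servo_tool(
  plan=[
    [[1, 0, 0, -0.4, 0, 0, 0], [1, 0, 0, -0.4, 0, 0, 0], [1, 0, 0, -0.35, 0, 0, 0], [1, 0, 0, -0.2, 0, 0, 0], [1, 0, 0, -0.1, 0, 0, 0]],
  ],
)

```text
t: 5.12
ee_pos: [579.5, 21.6, 119.2]
orientation: [-2.418, -2.004, 0.002]
ft_force: [0.7, -0.0, -0.7]
width: 29.3
grasp_force: 30.0
```

Request:
servo_tool(
  plan=[
    [[1, 0, 0, -0.05, 0, 0, 0], [1, 0, 0, -0.05, 0, 0, 0], [1, 0, 0, -0.04, 0, 0, 0], [1, 0, 0, 0, 0, 0, 0], [1, 0, 0, 0, 0, 0, 0]],
  ],
)

```text
t: 5.53
ee_pos: [580.2, 20.9, 115.3]
orientation: [2.42, 2.003, 0.001]
ft_force: [0.5, -0.6, -0.4]
width: 29.3
grasp_force: 30.0
```

Request:
servo_tool(
  plan=[
    [[1, 0, 0, -0.01, 0, 0, 0], [1, 0, 0, -0.01, 0, 0, 0], [1, 0, 0, 0, 0, 0, 0]],
  ],
)

```text
t: 5.78
ee_pos: [580.2, 20.9, 114.5]
orientation: [2.42, 2.003, 0.001]
ft_force: [-0.1, -0.3, 1.1]
width: 29.7
grasp_force: 30.0
```

Request:
servo_tool(
  plan=[
    [[1, 0, 0, -0.01, 0, 0, 0], [1, 0, 0, 0, 0, 0, 0], [1, 0, 0, 0, 0, 0, 0]],
  ],
)

```text
t: 6.03
ee_pos: [580.2, 20.9, 114.4]
orientation: [2.42, 2.003, 0.001]
ft_force: [-2.3, -0.6, 5.6]
width: 29.7
grasp_force: 30.0
```

Request:
servo_tool(
  plan=[
    [[1, 0, 0, -0.01, 0, 0, 0], [1, 0, 0, 0, 0, 0, 0], [1, 0, 0, 0, 0, 0, 0]],
  ],
)

```text
t: 6.28
ee_pos: [580.2, 20.9, 114.4]
orientation: [2.42, 2.003, 0.001]
ft_force: [-2.7, -0.6, 10.1]
width: 29.7
grasp_force: 30.0
```

Request:
servo_tool(
  plan=[
    [[1, 0, 0, 0.02, 0, 0, 0], [0, 0, 0, 0, 0, 0, 0], [0, 0, 0, 0, 0, 0, 0], [0, 0, 0, 0, 0, 0, 0], [0, 0, 0, 0, 0, 0, 0]],
  ],
)

```text
t: 6.7
ee_pos: [579.9, 20.9, 113.9]
orientation: [-2.42, -2.003, 0.0]
ft_force: [0.7, 0.2, -0.4]
width: 43.7
grasp_force: 0.0
```

Request:
servo_tool(
  plan=[
    [[0, 0, 0, 0.1, 0, 0, 0], [0, 0, 0, 0.3, 0, 0, 0], [0, 0, 0, 0.6, 0, 0, 0], [0, 0, 0, 0.7, 0, 0, 0], [0, 0, 0, 0.6, 0, 0, 0]],
  ],
)

```text
t: 7.12
ee_pos: [580.1, 20.9, 208.2]
orientation: [2.42, 2.003, 0.001]
ft_force: [0.9, -0.0, -0.4]
width: 43.8
grasp_force: 0.0
```

Request:
servo_tool(
  plan=[
    [[-1, 0, 0.75, 0, 0, 0, -0.99], [-1, 0, 0.75, 0, 0, 0, -0.99], [-1, 0, 0.75, 0, 0, 0, -0.99], [-1, 0, 0.75, 0, 0, 0, -0.99], [-1, 0, 0.75, 0, 0, 0, -0.99]],
  ],
)

```text
t: 7.53
ee_pos: [580.0, 172.2, 207.4]
orientation: [2.796, 1.431, 0.002]
ft_force: [0.1, -0.2, -0.4]
width: 73.7
grasp_force: 0.0
```

Request:
servo_tool(
  plan=[
    [[-1, 0, 0.75, 0, 0, 0, -0.99], [-1, 0, 0.75, 0, 0, 0, -0.99], [-1, 0, 0.75, 0, 0, 0, -0.99]],
  ],
)

```text
t: 7.78
ee_pos: [579.9, 262.5, 207.3]
orientation: [-2.958, -1.058, -0.001]
ft_force: [0.5, 0.2, -0.0]
width: 87.4
grasp_force: 0.0
```

Run:
```python
from h import *
out=[]
for n in P:
    im=vision.get_image(n);cv2.imwrite(f"pics/{n}2.png",im[:,:,::-1])
    x,y=proj(n,[[580,21,40]])[0].astype(int)
    out.append(cv2.resize(im[y-45:y+45,x-30:x+30,::-1],(400,600),interpolation=cv2.INTER_CUBIC));print(n,x,y)
cv2.imwrite("pics/c2.png",np.hstack(out))
f=RB
im=cv2.imread("pics/top2.png")[:,:,::-1]
x,y=proj("top",[[580,21,40]])[0].astype(int)
roi,a=alpha("top",im,(x,y),17,RB,-10,72,False);print(a.sum())
print("spr in box top",fit([("top",roi,a)],[boxpts(30,50,32,40)],[580,21,-.186]))
im=cv2.imread("pics/side2.png")[:,:,::-1]
x,y=proj("side",[[580,21,40]])[0].astype(int)
roi,a=alpha("side",im,(x,y),22,RB,0,110,False);print(a.sum())
print("side",fit([("side",roi,a)],[boxpts(30,50,32,40)],[580,21,-.186]))
```

```text
top 251 160
side 188 215
236.40243902439022
spr in box top (array([ 5.81756592e+02,  2.22462444e+01, -1.82500081e-01]), np.float64(1.8592078528347105))
232.33636363636367
side (array([ 5.81192590e+02,  1.93618940e+01, -1.75967467e-01]), np.float64(6.944180305731107))
```

View pics/c2.png

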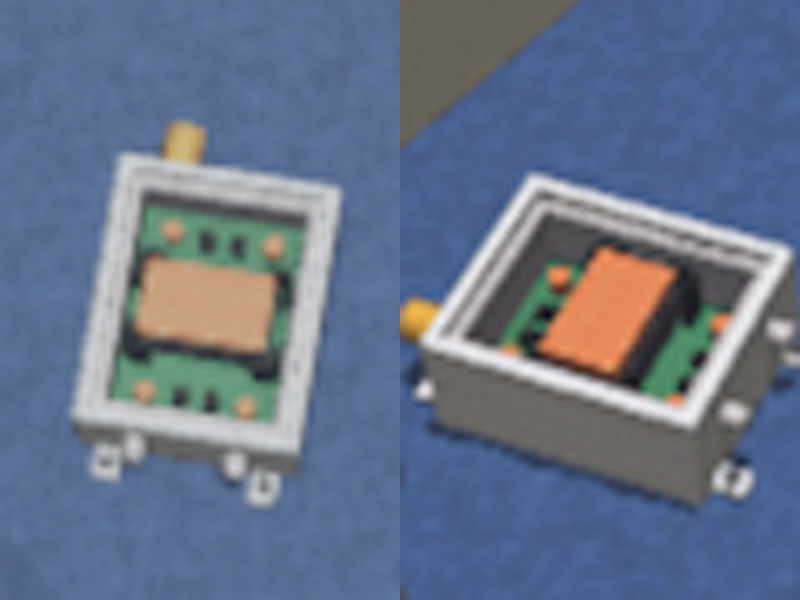

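```bash
cat > e.py <<'E'
from h import *
from scipy.ndimage import map_coordinates
from scipy.optimize import least_squares
def edgefit(n,img,quad,p0,f=RED,w=3.0,skip=None,it=4):
    g=cv2.GaussianBlur(f(img.astype(float)),(0,0),.6);p=np.array(p0,float);t=np.arange(-w,w+.01,.1)
    for k in range(it):
        c=proj(n,place(quad,p));ctr=c.mean(0);S_=[]
        for i in range(4):
            if skip and i in skip: continue
            a,b=c[i],c[(i+1)%4];d=(b-a)/np.linalg.norm(b-a);nn=np.array([d[1],-d[0]])
            if nn@((a+b)/2-ctr)<0: nn=-nn
            for s in np.linspace(.12,.88,25):
                q=a+s*(b-a);pts=q+np.outer(t,nn);v=map_coordinates(g,[pts[:,1],pts[:,0]],order=1)
                gr=np.gradient(v);gr=np.convolve(gr,np.ones(5)/5,'same');gr[:3]=gr[-3:]=0
                j=np.argmin(gr);S_.append((i,s,q+t[j]*nn))
        def res(x):
            c=proj(n,place(quad,x));o=[]
            for i,s,m in S_:
                a,b=c[i],c[(i+1)%4];d=(b-a)/np.linalg.norm(b-a);o.append(np.cross(d,m-a))
            return np.array(o)
        r=least_squares(res,p,loss='soft_l1',f_scale=.2,x_scale=[1,1,.01]);p=r.x;w_=np.abs(r.fun)
    return p,np.median(w_)
def Q(x,y,z): return np.array([[x/2,y/2,z],[x/2,-y/2,z],[-x/2,-y/2,z],[-x/2,y/2,z]],float)
E
python3 - <<'E' 2>/dev/null
from e import *
L=lambda n,k:cv2.imread(f"pics/{n}{k}.png")[:,:,::-1]
for n in P:
    for k in(0,2):
        print("box",n,k,*[np.round(v,3) for v in edgefit(n,L(n,k),Q(106,86,46),[579.5,20.8,-.186])])
    print("spr in box",n,*[np.round(v,3) for v in edgefit(n,L(n,2),Q(30,50,40),[581,20.9,-.186],f=RB if n=="top" else RED)])
    print("spr bench",n,*[np.round(v,3) for v in edgefit(n,L(n,0),Q(30,50,8),[608.5,237.8,.847],f=RED)])
    print("lid",n,*[np.round(v,3) for v in edgefit(n,L(n,0),Q(91,71,5),[449.3,297.2,.69])])
    print("stand plate",n,*[np.round(v,3) for v in edgefit(n,L(n,0),Q(46,46,76),[456,-359,.26])]) if n=="top" else 0
E
```

```text
box top 0 [ 5.80303e+02  2.12120e+01 -1.74000e-01] 0.394
box top 2 [ 5.80393e+02  2.11970e+01 -1.77000e-01] 0.321
spr in box top [ 5.8089e+02  2.2181e+01 -2.0300e-01] 0.37
spr bench top [608.414 238.57    0.839] 0.198
lid top [449.31  298.212   0.689] 0.269
stand plate top [ 4.56453e+02 -3.58671e+02  3.58000e-01] 0.198
box side 0 [ 5.7954e+02  2.0340e+01 -1.8400e-01] 0.214
box side 2 [ 5.79548e+02  2.03760e+01 -1.86000e-01] 0.255
spr in box side [ 5.79998e+02  2.14660e+01 -1.93000e-01] 0.196
spr bench side [607.468 237.767   0.845] 0.102
lid side [448.567 297.069   0.685] 0.195
```

The spreader lies flat inside the four locators. In the top half of the picture it is centred at about (207,304), and the box rim at about (209,303). Next is the lid.

Request:
servo_tool(
  plan=[
    [[-1, -0.82, 0.224, -0.3, 0, 0, -0.06], [-1, -0.82, 0.224, -0.3, 0, 0, 0], [-1, -0.82, 0.224, -0.3, 0, 0, 0], [-1, -0.828, 0.223, -0.3, 0, 0, 0], [-1, 0, 0, -0.5, 0, 0, 0]],
  ],
)

```text
t: 8.3
ee_pos: [443.6, 296.3, 138.9]
orientation: [2.956, 1.062, -0.004]
ft_force: [0.5, -0.7, 0.3]
width: 87.6
grasp_force: 0.0
```

Request:
servo_tool(
  plan=[
    [[-1, 0, 0, -0.5, 0, 0, 0], [-1, 0, 0, -0.4, 0, 0, 0], [-1, 0, 0, -0.25, 0, 0, 0], [-1, 0, 0, -0.12, 0, 0, 0], [-1, 0, 0, 0, 0, 0, 0]],
  ],
)

```text
t: 8.72
ee_pos: [448.4, 296.1, 86.8]
orientation: [2.958, 1.057, -0.002]
ft_force: [-0.5, -0.2, 0.1]
width: 88.1
grasp_force: 0.0
```

Request:
servo_tool(
  plan=[
    [[1, 0, 0, 0, 0, 0, 0], [1, 0, 0, 0, 0, 0, 0], [1, 0, 0, 0, 0, 0, 0], [1, 0, 0, 0, 0, 0, 0], [1, 0, 0, 0, 0, 0, 0]],
  ],
)

```text
t: 9.13
ee_pos: [448.7, 296.8, 87.8]
orientation: [-2.958, -1.057, -0.001]
ft_force: [0.0, 0.4, 0.3]
width: 57.9
grasp_force: 0.0
```

Request:
servo_tool(
  plan=[
    [[1, 0, 0, 0, 0, 0, 0], [1, 0, 0, 0, 0, 0, 0], [1, 0, 0, 0, 0, 0, 0], [1, 0, 0, 0, 0, 0, 0], [1, 0, 0, 0, 0, 0, 0]],
  ],
)

```text
t: 9.55
ee_pos: [448.4, 296.7, 87.3]
orientation: [-2.958, -1.057, 0.0]
ft_force: [-1.0, -0.2, 1.2]
width: 35.9
grasp_force: 30.0
```

Request:
servo_tool(
  plan=[
    [[1, 0, 0, 0.25, 0, 0, 0], [1, 0, 0, 0.6, 0, 0, 0], [1, 0, 0, 0.7, 0, 0, 0], [1, 0, 0, 0.6, 0, 0, 0], [1, 0, 0, 0.4, 0, 0, 0]],
  ],
)

```text
t: 9.97
ee_pos: [448.8, 296.9, 191.9]
orientation: [-2.958, -1.057, -0.003]
ft_force: [0.9, -0.2, -2.6]
width: 35.8
grasp_force: 30.0
```

Request:
servo_tool(
  plan=[
    [[1, 0.655, -0.25, 0, 0, 0, -0.7], [1, 0.655, -0.25, 0, 0, 0, -0.7], [1, 0.655, -0.25, 0, 0, 0, -0.7], [1, 0.655, -0.25, 0, 0, 0, -0.7], [1, 0.655, -0.25, 0, 0, 0, -0.7]],
  ],
)

```text
t: 10.38
ee_pos: [580.3, 246.0, 189.9]
orientation: [3.086, 0.59, -0.0]
ft_force: [0.2, 0.8, -2.5]
width: 35.8
grasp_force: 30.0
```

Request:
servo_tool(
  plan=[
    [[1, 0, -0.708, 0, 0, 0, -0.81], [1, 0, -0.708, 0, 0, 0, -0.81], [1, 0, -0.708, 0, 0, 0, -0.81], [1, 0, -0.708, 0, 0, 0, -0.81], [1, 0, -0.708, 0, 0, 0, -0.81]],
  ],
)

```text
t: 10.8
ee_pos: [579.0, 103.7, 189.5]
orientation: [3.141, 0.038, -0.001]
ft_force: [0.4, 0.2, -1.5]
width: 35.5
grasp_force: 30.0
```

Request:
servo_tool(
  plan=[
    [[1, 0, -0.708, 0, 0, 0, -0.81], [1, 0, -0.708, 0, 0, 0, -0.81], [1, 0, -0.708, 0, 0, 0, -0.81], [1, 0, 0, 0, 0, 0, 0], [1, 0, 0, 0, 0, 0, 0]],
  ],
)

```text
t: 11.22
ee_pos: [579.2, 18.8, 189.6]
orientation: [-3.128, 0.293, 0.001]
ft_force: [0.4, 0.1, -1.6]
width: 35.7
grasp_force: 30.0
```

Request:
servo_tool(
  plan=[
    [[1, 0, 0, -0.3, 0, 0, 0], [1, 0, 0, -0.4, 0, 0, 0], [1, 0, 0, -0.3, 0, 0, 0], [1, 0, 0, 0, 0, 0, 0], [1, 0, 0, 0, 0, 0, 0]],
  ],
)

```text
t: 11.63
ee_pos: [578.8, 21.0, 148.1]
orientation: [3.128, -0.287, -0.004]
ft_force: [0.8, 0.4, -2.2]
width: 35.9
grasp_force: 30.0
```

```bash
python3 - <<'E' 2>/dev/null
from e import *
from workcell import readout
o=readout.get_obs();print({k:np.round(o[k],3).tolist() for k in("t","ee_pos","orientation","ft_force","width")})
im=vision.get_image("side");cv2.imwrite("pics/side3.png",im[:,:,::-1])
x,y=proj("side",[[580,21,60]])[0].astype(int);print(x,y)
cv2.imwrite("pics/c3.png",cv2.resize(im[y-36:y+36,x-48:x+48,::-1],(800,600),interpolation=cv2.INTER_CUBIC))
z=149.5-87.5+5
for sk in([],[1],[1,2],[0,1]): print(sk,*[np.round(v,3) for v in edgefit("side",im,Q(91,71,z),[579.5,20.5,-.184],skip=sk)])
print(proj("side",place(Q(91,71,z),[579.5,20.5,-.184])).round(1).tolist())
E
```

```text
{'t': 11.633, 'ee_pos': [578.75, 20.985, 148.082], 'orientation': [3.128, -0.287, -0.004], 'ft_force': [0.772, 0.421, -2.169], 'width': 35.853}
187 210
[] [ 5.78993e+02  2.31450e+01 -1.83000e-01] 0.702
[1] [ 5.79285e+02  2.39950e+01 -1.67000e-01] 0.508
[1, 2] [ 5.80674e+02  2.38460e+01 -2.02000e-01] 0.762
[0, 1] [ 5.78535e+02  2.43720e+01 -2.08000e-01] 0.383
[[163.3, 213.9], [177.4, 192.9], [211.7, 202.6], [198.9, 224.6]]
```

View pics/c3.png

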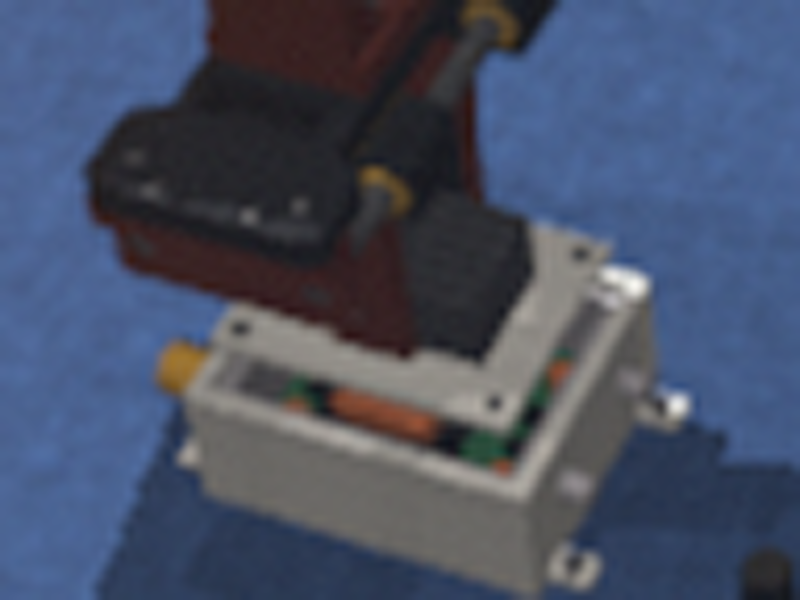

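```bash
python3 - <<'E' 2>/dev/null
from e import *
im=cv2.imread("pics/side3.png")[:,:,::-1]
for z in(62,63):
  for f,nm in((RED,"R"),(lambda i:i.mean(2),"mean")):
    for sk in([0,1],[1]): print(z,nm,sk,*[np.round(v,3) for v in edgefit("side",im,Q(91,71,z),[579.5,20.5,-.184],f=f,skip=sk,w=2)])
E
```

```text
62 R [0, 1] [ 5.80259e+02  1.82540e+01 -1.48000e-01] 0.323
62 R [1] [ 5.80805e+02  1.80130e+01 -1.32000e-01] 0.466
62 mean [0, 1] [ 5.8022e+02  1.8922e+01 -1.6000e-01] 0.19
62 mean [1] [ 5.80637e+02  1.89370e+01 -1.53000e-01] 0.338
63 R [0, 1] [ 5.7985e+02  1.9056e+01 -1.4800e-01] 0.34
63 R [1] [ 5.80443e+02  1.89000e+01 -1.38000e-01] 0.487
63 mean [0, 1] [ 5.79913e+02  1.96870e+01 -1.60000e-01] 0.191
63 mean [1] [ 5.80424e+02  1.96780e+01 -1.51000e-01] 0.361
```

The side view shows the lid level over the mouth. Its corners at (210,335), (510,427) and (608,245) in the crop match the predicted ones within about 1 mm. I'll lower it now.

Request:
servo_tool(
  plan=[
    [[1, 0, 0, -0.15, 0, 0, 0], [1, 0, 0, -0.13, 0, 0, 0], [1, 0, 0, -0.08, 0, 0, 0], [1, 0, 0, 0, 0, 0, 0], [1, 0, 0, 0, 0, 0, 0]],
  ],
)

```text
t: 12.1
ee_pos: [579.3, 20.1, 134.7]
orientation: [3.128, -0.29, -0.001]
ft_force: [-0.0, -0.3, -1.7]
width: 35.8
grasp_force: 30.0
```

Request:
servo_tool(
  plan=[
    [[1, 0, 0, -0.04, 0, 0, 0], [1, 0, 0, -0.03, 0, 0, 0], [1, 0, 0, -0.03, 0, 0, 0], [1, 0, 0, 0, 0, 0, 0], [1, 0, 0, 0, 0, 0, 0]],
  ],
)

```text
t: 12.52
ee_pos: [579.4, 20.1, 130.9]
orientation: [-3.128, 0.29, 0.0]
ft_force: [-0.7, 1.1, -1.9]
width: 35.8
grasp_force: 30.0
```

Request:
servo_tool(
  plan=[
    [[1, 0, 0, -0.03, 0, 0, 0], [1, 0, 0, -0.02, 0, 0, 0], [1, 0, 0, -0.01, 0, 0, 0], [1, 0, 0, 0, 0, 0, 0], [1, 0, 0, 0, 0, 0, 0]],
  ],
)

```text
t: 12.93
ee_pos: [579.5, 20.1, 128.4]
orientation: [-3.128, 0.29, 0.0]
ft_force: [0.2, 0.3, -2.2]
width: 35.4
grasp_force: 30.0
```

Request:
servo_tool(
  plan=[
    [[1, 0, 0, -0.01, 0, 0, 0], [1, 0, 0, -0.01, 0, 0, 0], [1, 0, 0, 0, 0, 0, 0], [1, 0, 0, 0, 0, 0, 0]],
  ],
)

```text
t: 13.27
ee_pos: [579.5, 20.1, 128.3]
orientation: [-3.128, 0.29, -0.0]
ft_force: [-2.2, -0.2, 6.0]
width: 35.8
grasp_force: 30.0
```

Request:
servo_tool(
  plan=[
    [[1, 0, 0, 0.01, 0, 0, 0], [-0.3, 0, 0, 0, 0, 0, 0], [-0.3, 0, 0, 0, 0, 0, 0], [-0.3, 0, 0, 0, 0, 0, 0], [-0.3, 0, 0, 0, 0, 0, 0]],
  ],
)

```text
t: 13.68
ee_pos: [579.6, 20.1, 128.1]
orientation: [-3.128, 0.29, -0.0]
ft_force: [-0.1, -0.2, 0.3]
width: 56.0
grasp_force: 0.0
```

Request:
servo_tool(
  plan=[
    [[-0.3, 0, 0, 0.2, 0, 0, 0], [-0.3, 0, 0, 0.6, 0, 0, 0], [-0.3, 0, 0, 0.9, 0, 0, 0], [-0.3, 0, 0, 0.9, 0, 0, 0], [-0.3, 0, 0, 0.9, 0, 0, 0]],
  ],
)

```text
t: 14.1
ee_pos: [579.1, 20.1, 269.9]
orientation: [3.128, -0.29, -0.001]
ft_force: [0.3, 0.5, 0.4]
width: 57.4
grasp_force: 0.0
```

Request:
servo_tool(
  plan=[
    [[-0.3, -0.259, -0.79, 0, 0, 0, 0], [-0.3, -0.259, -0.79, 0, 0, 0, 0], [-0.3, -0.259, -0.79, 0, 0, 0, 0], [-0.3, -0.259, -0.79, 0, 0, 0, 0], [-0.3, -0.259, -0.79, 0, 0, 0, 0]],
  ],
)

```text
t: 14.52
ee_pos: [527.0, -139.1, 268.9]
orientation: [3.128, -0.289, 0.001]
ft_force: [0.7, -0.3, -0.1]
width: 56.9
grasp_force: 0.0
```

Request:
servo_tool(
  plan=[
    [[-0.3, -0.259, -0.79, 0, 0, 0, 0], [-0.3, -0.259, -0.79, 0, 0, 0, 0], [-0.3, -0.259, -0.79, 0, 0, 0, 0], [-0.3, -0.259, -0.79, 0, 0, 0, 0], [-0.3, -0.259, -0.79, 0, 0, 0, 0]],
  ],
)

```text
t: 14.93
ee_pos: [475.1, -297.3, 268.8]
orientation: [3.128, -0.29, 0.001]
ft_force: [1.1, 0.6, -0.4]
width: 57.1
grasp_force: 0.0
```

Request:
servo_tool(
  plan=[
    [[-0.3, -0.259, -0.79, 0, 0, 0, 0], [-0.3, -0.256, -0.793, 0, 0, 0, 0], [-0.3, 0, 0, 0, 0, 0, 0], [-0.3, 0, 0, 0, 0, 0, 0], [-0.3, 0, 0, 0, 0, 0, 0]],
  ],
)

```text
t: 15.35
ee_pos: [455.1, -358.8, 268.2]
orientation: [-3.128, 0.291, 0.0]
ft_force: [-0.3, 0.2, -0.2]
width: 57.0
grasp_force: 0.0
```

```bash
python3 - <<'E' 2>/dev/null
from e import *
from workcell import readout
o=readout.get_obs();print({k:np.round(o[k],3).tolist() for k in("t","ee_pos","orientation","width")})
I={n:vision.get_image(n) for n in P};out=[]
for n in P:
    cv2.imwrite(f"pics/{n}4.png",I[n][:,:,::-1])
    for X,s in(([580,21,46],45),([455,-359,150],45)):
        x,y=proj(n,[X])[0].astype(int);x=min(x,512-s);y=max(y,s)
        out.append(cv2.resize(I[n][y-s:y+s,x-s:x+s,::-1],(300,300),interpolation=cv2.INTER_CUBIC));print(n,x,y)
    print("box",n,*[np.round(v,3) for v in edgefit(n,I[n],Q(106,86,46),[579.5,20.8,-.186])])
    print("lid",n,*[np.round(v,3) for v in edgefit(n,I[n],Q(91,71,46),[579.5,20.8,-.186],w=1.5)])
    print("fins",n,*[np.round(v,3) for v in edgefit(n,-I[n].astype(float),Q(60,36,71 if n=="top" else 71),[579.5,20.8,-.186],w=2)])
cv2.imwrite("pics/c4.png",np.vstack([np.hstack(out[:2]),np.hstack(out[2:])]))
E
```

```text
{'t': 15.35, 'ee_pos': [455.099, -358.799, 268.249], 'orientation': [-3.128, 0.291, 0.0], 'width': 56.962}
top 251 159
top 417 196
box top [ 5.80305e+02  2.11930e+01 -1.75000e-01] 0.307
lid top [ 5.82374e+02  2.07160e+01 -1.93000e-01] 0.301
fins top [ 5.75715e+02  2.05860e+01 -1.91000e-01] 0.21
side 188 214
side 265 91
box side [ 5.79552e+02  2.04250e+01 -1.85000e-01] 0.298
lid side [ 5.81615e+02  1.96260e+01 -1.56000e-01] 0.942
fins side [ 5.75975e+02  1.89190e+01 -7.90000e-02] 0.823
```

View pics/c4.png

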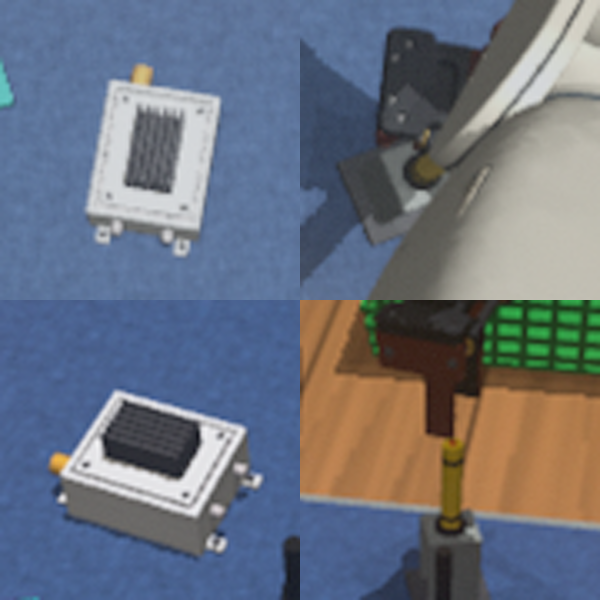

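The lid sits evenly in the rim: in the top-left quarter a thin seam is visible all round. The probe at (453,470) in the lower-right quarter stands between the fingers. I'll descend and grip it.

Request:
servo_tool(
  plan=[
    [[-0.3, 0, 0, -0.5, 0, 0, 0], [-0.3, 0, 0, -0.6, 0, 0, 0], [-0.3, 0, 0, -0.6, 0, 0, 0], [-0.3, 0, 0, -0.33, 0, 0, 0], [-0.3, 0, 0, -0.15, 0, 0, 0]],
  ],
)

```text
t: 15.87
ee_pos: [454.9, -357.2, 178.8]
orientation: [-3.126, 0.287, 0.005]
ft_force: [0.0, 0.6, -1.1]
width: 57.3
grasp_force: 0.0
```

Request:
servo_tool(
  plan=[
    [[-0.3, 0, 0, 0, 0, 0, 0], [0.4, 0, 0, 0, 0, 0, 0], [1, 0, 0, 0, 0, 0, 0], [1, 0, 0, 0, 0, 0, 0], [1, 0, 0, 0, 0, 0, 0]],
  ],
)

```text
t: 16.28
ee_pos: [455.7, -359.4, 181.9]
orientation: [3.127, -0.289, 0.002]
ft_force: [-0.7, -0.1, -0.3]
width: 33.8
grasp_force: 0.0
```

Request:
servo_tool(
  plan=[
    [[1, 0, 0, 0, 0, 0, 0], [1, 0, 0, 0, 0, 0, 0], [1, 0, 0, 0, 0, 0, 0], [1, 0, 0, 0, 0, 0, 0], [1, 0, 0, 0, 0, 0, 0]],
  ],
)

```text
t: 16.7
ee_pos: [455.3, -359.3, 181.2]
orientation: [3.128, -0.29, 0.001]
ft_force: [-0.4, -0.1, 3.5]
width: 17.8
grasp_force: 30.0
```

Request:
servo_tool(
  plan=[
    [[1, 0, 0, 0.15, 0, 0, 0], [1, 0, 0, 0.45, 0, 0, 0], [1, 0, 0, 0.65, 0, 0, 0], [1, 0, 0, 0.65, 0, 0, 0], [1, 0, 0, 0.35, 0, 0, 0]],
  ],
)

```text
t: 17.12
ee_pos: [455.8, -359.6, 273.6]
orientation: [3.127, -0.29, 0.003]
ft_force: [1.1, -1.4, -1.4]
width: 17.3
grasp_force: 30.0
```

Request:
servo_tool(
  plan=[
    [[1, 0, 0, 0, 0, 0, 0], [1, 0.2, 0.4, 0, 0, 0, 0], [1, 0.341, 0.783, 0, 0, 0, 0], [1, 0.341, 0.783, 0, 0, 0, 0], [1, 0.341, 0.783, 0, 0, 0, 0]],
  ],
)

```text
t: 17.53
ee_pos: [503.8, -248.0, 269.6]
orientation: [-3.127, 0.292, 0.003]
ft_force: [0.3, -1.1, 0.7]
width: 17.4
grasp_force: 30.0
```

Request:
servo_tool(
  plan=[
    [[1, 0.341, 0.783, 0, 0, 0, 0], [1, 0.341, 0.783, 0, 0, 0, 0], [1, 0.341, 0.783, 0, 0, 0, 0], [1, 0.341, 0.783, 0, 0, 0, 0], [1, 0.341, 0.783, 0, 0, 0, 0]],
  ],
)

```text
t: 17.95
ee_pos: [572.1, -90.9, 269.5]
orientation: [-3.128, 0.29, 0.003]
ft_force: [0.4, -1.0, -1.3]
width: 17.2
grasp_force: 30.0
```

Request:
servo_tool(
  plan=[
    [[1, 0.341, 0.783, 0, 0, 0, 0], [1, 0.341, 0.783, 0, 0, 0, 0], [1, 0.341, 0.783, 0, 0, 0, 0], [1, 0.341, 0.783, 0, 0, 0, 0], [1, 0.138, 0.382, 0, 0, 0, 0]],
  ],
)

```text
t: 18.37
ee_pos: [633.1, 51.3, 269.5]
orientation: [-3.128, 0.286, 0.001]
ft_force: [-0.5, 0.8, -1.3]
width: 17.4
grasp_force: 30.0
```

Request:
servo_tool(
  plan=[
    [[1, 0, 0, 0, 0, 0, 0], [1, 0, 0, -0.2, 0, 0, 0], [1, 0, 0, -0.3, 0, 0, 0], [1, 0, 0, -0.2, 0, 0, 0], [1, 0, 0, 0, 0, 0, 0]],
  ],
)

```text
t: 18.78
ee_pos: [630.6, 46.5, 239.8]
orientation: [3.127, -0.292, -0.008]
ft_force: [-0.8, -1.2, -1.4]
width: 17.6
grasp_force: 30.0
```

```bash
python3 - <<'E' 2>/dev/null
from e import *
from workcell import readout
o=readout.get_obs();print({k:np.round(o[k],3).tolist() for k in("t","ee_pos","orientation","ft_force","width")})
I={n:vision.get_image(n) for n in P};out=[]
for n in P:
    cv2.imwrite(f"pics/{n}5.png",I[n][:,:,::-1])
    x,y=proj(n,[[632.5,47.8,75]])[0];print(n,"expected ball ctr z",proj(n,[[632.5,47.8,243.1-173.1+5]]).round(2), "corner",proj(n,[[632.5,47.8,46]]).round(2))
    x,y=int(x),int(y);print("crop",x-20,y-30)
    out.append(cv2.resize(I[n][y-30:y+30,x-20:x+20,::-1],(400,600),interpolation=cv2.INTER_CUBIC))
cv2.imwrite("pics/c5.png",np.hstack(out))
E
```

```text
{'t': 18.783, 'ee_pos': [630.6, 46.464, 239.813], 'orientation': [3.127, -0.292, -0.008], 'ft_force': [-0.833, -1.175, -1.395], 'width': 17.635}
top expected ball ctr z [[240.56 136.96]] corner [[241.03 140.46]]
crop 220 106
side expected ball ctr z [[161.95 211.76]] corner [[163.84 219.78]]
crop 141 181
```

View pics/c5.png

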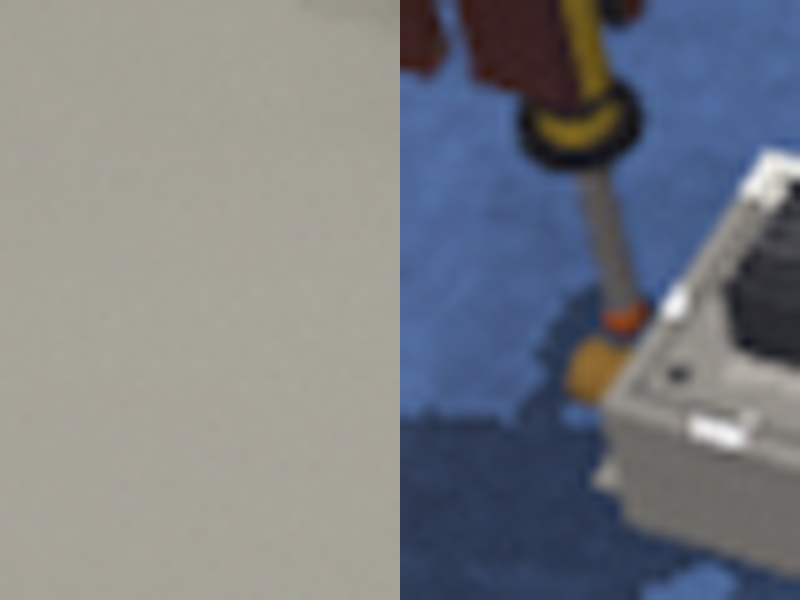

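Request:
servo_tool(
  plan=[
    [[1, 0, 0, 0, 0, 0, 0], [1, 0, 0, 0, 0, 0, 0], [1, 0, 0, 0, 0, 0, 0], [1, 0, 0, 0, 0, 0, 0]],
  ],
)

```text
t: 19.22
ee_pos: [632.7, 47.8, 243.4]
orientation: [-3.128, 0.29, -0.001]
ft_force: [-0.9, -0.1, -1.1]
width: 17.7
grasp_force: 30.0
```

```bash
python3 - <<'E' 2>/dev/null
from e import *
from workcell import readout
o=readout.get_obs();print({k:np.round(o[k],3).tolist() for k in("t","ee_pos","orientation","ft_force","width")})
im=vision.get_image("side");cv2.imwrite("pics/side6.png",im[:,:,::-1])
i=im[205:220,155:172].astype(float);print((i[:,:,0]-i[:,:,1]).astype(int))
b=(i[:,:,2]);
d=np.clip(i[:,:,0]-i[:,:,1]-35,0,None);v,u=np.mgrid[205:220,155:172]
print("ball",(d*u).sum()/d.sum(),(d*v).sum()/d.sum())
for z in(75.2,79.2): print(proj("side",[[632.5,47.8,z-.0]]).round(2))
print("collar",proj("side",[[632.5,47.8,243.1-61-42]]).round(2))
J=[proj("side",[[632.5+dx,47.8+dy,75]])[0]-proj("side",[[632.5,47.8,75]])[0] for dx,dy in((1,0),(0,1))];print(np.round(J,3))
E
```

```text
{'t': 19.217, 'ee_pos': [632.666, 47.834, 243.357], 'orientation': [-3.128, 0.29, -0.001], 'ft_force': [-0.916, -0.091, -1.053], 'width': 17.745}
[[-22 -23 -25 -17  -1   3   4  -9 -21 -25 -25 -23 -24 -24 -25 -21  -7]
 [-22 -21 -24 -21  -7   3   4  -3 -16 -24 -25 -23 -26 -25 -24 -13   1]
 [-21 -22 -23 -25 -10   1   3  -2 -19 -24 -24 -25 -27 -27 -19  -4   4]
 [-23 -21 -25 -25 -16  -1   4   2 -13 -25 -24 -24 -26 -23  -8   3   3]
 [-23 -23 -23 -21 -13  -1   3   3  -9 -23 -25 -26 -25 -14  -1   2   2]
 [-24 -22 -21 -16 -11  -3   0   1   5 -12 -26 -26 -18  -4   2   4   3]
 [-24 -20 -14 -13 -12  22  28  22  36  13 -20 -18  -5   0   3   3   4]
 [-23 -18 -12 -14 -11  46  60  54  55  28 -12  -5   1   2   3   4   3]
 [-19 -17 -12 -14 -17  23  50  50  35   6 -12   0   3   4   4   3   4]
 [-12 -14 -13 -14   3   8   9   2  -8 -15  -3   4   3   4   5   4   4]
 [-14 -14 -16  -5  20  25  20  20  20   3   3   3   3   2   4   3   4]
 [-14 -14 -10  16  31  33  33  34  31  11   4   3   3   4   3   4   4]
 [-13 -13  -7  26  37  36  35  32  17   5   3   4   3   0   3   4   3]
 [-12 -13   4  27  34  36  37  24  10   2   2   3   3   0   1   3   4]
 [-13 -13   6  25  31  33  29  15   5   2   3   3   2   3   3   3   3]]
ball 161.52678571428572 212.55357142857142
[[161.94 211.7 ]]
[[161.67 210.57]]
collar [[157.41 192.42]]
[[-0.416 -0.057]
 [-0.136  0.326]]
```

Request:
servo_tool(
  plan=[
    [[1, 0, 0, -0.1, 0, 0, 0], [1, 0, 0, -0.12, 0, 0, 0], [1, 0, 0, -0.12, 0, 0, 0], [1, 0, 0, -0.09, 0, 0, 0], [1, 0, 0, -0.04, 0, 0, 0]],
  ],
)

```text
t: 19.68
ee_pos: [632.0, 48.0, 223.0]
orientation: [3.128, -0.29, -0.002]
ft_force: [-0.5, -0.3, -1.1]
width: 17.3
grasp_force: 30.0
```

Request:
servo_tool(
  plan=[
    [[1, 0, 0, 0, 0, 0, 0], [1, 0, 0, 0, 0, 0, 0], [1, 0, 0, 0, 0, 0, 0], [1, 0, 0, 0, 0, 0, 0], [1, 0, 0, 0, 0, 0, 0]],
  ],
)

```text
t: 20.1
ee_pos: [632.6, 48.0, 224.3]
orientation: [-3.128, 0.29, -0.001]
ft_force: [-0.7, -0.3, -1.3]
width: 17.9
grasp_force: 30.0
```

Request:
servo_tool(
  plan=[
    [[1, -0.0135, -0.0728, 0, 0, 0, 0], [1, -0.0135, -0.0728, 0, 0, 0, 0], [1, -0.0135, -0.0728, 0, 0, 0, 0], [1, -0.0135, -0.0728, 0, 0, 0, 0], [1, -0.0135, -0.0728, 0, 0, 0, 0]],
  ],
)

```text
t: 20.52
ee_pos: [629.7, 33.0, 224.1]
orientation: [-3.128, 0.29, -0.0]
ft_force: [0.3, 0.7, -0.9]
width: 17.7
grasp_force: 30.0
```

Tracking is good; I'll continue along the first end and the second side.

Request:
servo_tool(
  plan=[
    [[1, -0.0135, -0.0728, 0, 0, 0, 0], [1, -0.0135, -0.0728, 0, 0, 0, 0], [1, -0.0135, -0.0728, 0, 0, 0, 0], [1, -0.0135, -0.0728, 0, 0, 0, 0], [1, -0.0135, -0.0728, 0, 0, 0, 0]],
  ],
)

```text
t: 20.93
ee_pos: [627.0, 18.5, 224.1]
orientation: [-3.128, 0.29, -0.0]
ft_force: [-0.1, 0.4, -0.7]
width: 17.5
grasp_force: 30.0
```

Request:
servo_tool(
  plan=[
    [[1, -0.0135, -0.0728, 0, 0, 0, 0], [1, -0.0135, -0.0728, 0, 0, 0, 0], [1, -0.0135, -0.0728, 0, 0, 0, 0], [1, -0.0135, -0.0728, 0, 0, 0, 0], [1, -0.0135, -0.0728, 0, 0, 0, 0]],
  ],
)

```text
t: 21.35
ee_pos: [624.3, 4.0, 224.1]
orientation: [-3.128, 0.29, 0.0]
ft_force: [-0.1, -0.6, -0.3]
width: 17.5
grasp_force: 30.0
```

Request:
servo_tool(
  plan=[
    [[1, -0.0135, -0.0728, 0, 0, 0, 0], [1, -0.0135, -0.0728, 0, 0, 0, 0], [1, -0.0135, -0.0728, 0, 0, 0, 0], [1, -0.0135, -0.0728, 0, 0, 0, 0], [1, -0.0135, -0.0728, 0, 0, 0, 0]],
  ],
)

```text
t: 21.77
ee_pos: [621.6, -10.6, 224.1]
orientation: [-3.128, 0.29, -0.0]
ft_force: [-1.4, -0.5, -1.9]
width: 17.7
grasp_force: 30.0
```

Request:
servo_tool(
  plan=[
    [[1, -0.0135, -0.0728, 0, 0, 0, 0], [1, -0.0135, -0.0728, 0, 0, 0, 0], [1, -0.0135, -0.0728, 0, 0, 0, 0], [1, -0.0135, -0.0728, 0, 0, 0, 0], [1, -0.0135, -0.0728, 0, 0, 0, 0]],
  ],
)

```text
t: 22.18
ee_pos: [618.9, -25.2, 224.1]
orientation: [-3.128, 0.29, -0.0]
ft_force: [-0.2, -0.1, -0.4]
width: 17.8
grasp_force: 30.0
```

Request:
servo_tool(
  plan=[
    [[1, -0.077, 0.0143, 0, 0, 0, 0], [1, -0.077, 0.0143, 0, 0, 0, 0], [1, -0.077, 0.0143, 0, 0, 0, 0], [1, -0.077, 0.0143, 0, 0, 0, 0], [1, -0.077, 0.0143, 0, 0, 0, 0]],
  ],
)

```text
t: 22.6
ee_pos: [603.1, -21.8, 224.1]
orientation: [-3.128, 0.289, 0.0]
ft_force: [-0.0, -0.3, -0.2]
width: 17.7
grasp_force: 30.0
```

Request:
servo_tool(
  plan=[
    [[1, -0.077, 0.0143, 0, 0, 0, 0], [1, -0.077, 0.0143, 0, 0, 0, 0], [1, -0.077, 0.0143, 0, 0, 0, 0], [1, -0.077, 0.0143, 0, 0, 0, 0], [1, -0.077, 0.0143, 0, 0, 0, 0]],
  ],
)

```text
t: 23.02
ee_pos: [587.9, -19.1, 224.1]
orientation: [3.128, -0.29, 0.0]
ft_force: [-0.1, 0.3, -0.9]
width: 17.3
grasp_force: 30.0
```

Request:
servo_tool(
  plan=[
    [[1, -0.077, 0.0143, 0, 0, 0, 0], [1, -0.077, 0.0143, 0, 0, 0, 0], [1, -0.077, 0.0143, 0, 0, 0, 0], [1, -0.077, 0.0143, 0, 0, 0, 0], [1, -0.077, 0.0143, 0, 0, 0, 0]],
  ],
)

```text
t: 23.43
ee_pos: [572.5, -16.2, 224.1]
orientation: [-3.128, 0.29, -0.0]
ft_force: [0.3, -0.0, 0.2]
width: 17.4
grasp_force: 30.0
```

Request:
servo_tool(
  plan=[
    [[1, -0.077, 0.0143, 0, 0, 0, 0], [1, -0.077, 0.0143, 0, 0, 0, 0], [1, -0.077, 0.0143, 0, 0, 0, 0], [1, -0.077, 0.0143, 0, 0, 0, 0], [1, -0.077, 0.0143, 0, 0, 0, 0]],
  ],
)

```text
t: 23.85
ee_pos: [557.1, -13.4, 224.1]
orientation: [-3.128, 0.29, -0.0]
ft_force: [0.9, 0.0, 0.2]
width: 17.8
grasp_force: 30.0
```

Request:
servo_tool(
  plan=[
    [[1, -0.077, 0.0143, 0, 0, 0, 0], [1, -0.077, 0.0143, 0, 0, 0, 0], [1, -0.077, 0.0143, 0, 0, 0, 0], [1, -0.077, 0.0143, 0, 0, 0, 0], [1, -0.077, 0.0143, 0, 0, 0, 0]],
  ],
)

```text
t: 24.27
ee_pos: [541.6, -10.5, 224.1]
orientation: [-3.128, 0.29, -0.0]
ft_force: [0.0, -0.8, -1.6]
width: 17.7
grasp_force: 30.0
```

Request:
servo_tool(
  plan=[
    [[1, -0.077, 0.0143, 0, 0, 0, 0], [1, -0.077, 0.0143, 0, 0, 0, 0], [1, -0.077, 0.0143, 0, 0, 0, 0], [1, -0.077, 0.0143, 0, 0, 0, 0], [1, -0.077, 0.0143, 0, 0, 0, 0]],
  ],
)

```text
t: 24.68
ee_pos: [526.3, -7.6, 224.1]
orientation: [-3.128, 0.29, -0.0]
ft_force: [-0.1, -0.0, -0.8]
width: 17.0
grasp_force: 30.0
```

Request:
servo_tool(
  plan=[
    [[1, 0.0135, 0.0728, 0, 0, 0, 0], [1, 0.0135, 0.0728, 0, 0, 0, 0], [1, 0.0135, 0.0728, 0, 0, 0, 0], [1, 0.0135, 0.0728, 0, 0, 0, 0], [1, 0.0135, 0.0728, 0, 0, 0, 0]],
  ],
)

```text
t: 25.1
ee_pos: [529.5, 7.3, 224.1]
orientation: [-3.128, 0.29, -0.0]
ft_force: [0.5, 0.4, -1.1]
width: 17.6
grasp_force: 30.0
```

Request:
servo_tool(
  plan=[
    [[1, 0.0135, 0.0728, 0, 0, 0, 0], [1, 0.0135, 0.0728, 0, 0, 0, 0], [1, 0.0135, 0.0728, 0, 0, 0, 0], [1, 0.0135, 0.0728, 0, 0, 0, 0], [1, 0.0135, 0.0728, 0, 0, 0, 0]],
  ],
)

```text
t: 25.52
ee_pos: [532.0, 21.7, 224.1]
orientation: [3.128, -0.29, 0.0]
ft_force: [-1.0, 0.9, -1.2]
width: 17.5
grasp_force: 30.0
```

Request:
servo_tool(
  plan=[
    [[1, 0.0135, 0.0728, 0, 0, 0, 0], [1, 0.0135, 0.0728, 0, 0, 0, 0], [1, 0.0135, 0.0728, 0, 0, 0, 0], [1, 0.0135, 0.0728, 0, 0, 0, 0], [1, 0.0135, 0.0728, 0, 0, 0, 0]],
  ],
)

```text
t: 25.93
ee_pos: [534.7, 36.3, 224.1]
orientation: [-3.128, 0.29, -0.0]
ft_force: [-0.1, 0.5, -1.2]
width: 17.9
grasp_force: 30.0
```

Request:
servo_tool(
  plan=[
    [[1, 0.0135, 0.0728, 0, 0, 0, 0], [1, 0.0135, 0.0728, 0, 0, 0, 0], [1, 0.0135, 0.0728, 0, 0, 0, 0], [1, 0.0135, 0.0728, 0, 0, 0, 0], [1, 0.0135, 0.0728, 0, 0, 0, 0]],
  ],
)

```text
t: 26.35
ee_pos: [537.4, 50.8, 224.1]
orientation: [3.128, -0.29, 0.0]
ft_force: [0.2, -0.3, -0.6]
width: 17.6
grasp_force: 30.0
```

Request:
servo_tool(
  plan=[
    [[1, 0.0135, 0.0728, 0, 0, 0, 0], [1, 0.0135, 0.0728, 0, 0, 0, 0], [1, 0.0135, 0.0728, 0, 0, 0, 0], [1, 0.0135, 0.0728, 0, 0, 0, 0], [1, 0.0135, 0.0728, 0, 0, 0, 0]],
  ],
)

```text
t: 26.77
ee_pos: [540.1, 65.4, 224.1]
orientation: [3.128, -0.29, 0.0]
ft_force: [0.4, 0.3, -0.2]
width: 17.8
grasp_force: 30.0
```

Request:
servo_tool(
  plan=[
    [[1, 0.077, -0.0143, 0, 0, 0, 0], [1, 0.077, -0.0143, 0, 0, 0, 0], [1, 0.077, -0.0143, 0, 0, 0, 0], [1, 0.077, -0.0143, 0, 0, 0, 0], [1, 0.077, -0.0143, 0, 0, 0, 0]],
  ],
)

```text
t: 27.18
ee_pos: [555.9, 62.0, 224.1]
orientation: [3.128, -0.29, 0.0]
ft_force: [0.6, 0.3, -1.1]
width: 17.9
grasp_force: 30.0
```

Request:
servo_tool(
  plan=[
    [[1, 0.077, -0.0143, 0, 0, 0, 0], [1, 0.077, -0.0143, 0, 0, 0, 0], [1, 0.077, -0.0143, 0, 0, 0, 0], [1, 0.077, -0.0143, 0, 0, 0, 0], [1, 0.077, -0.0143, 0, 0, 0, 0]],
  ],
)

```text
t: 27.6
ee_pos: [571.2, 59.3, 224.0]
orientation: [-3.128, 0.29, 0.0]
ft_force: [-0.5, -0.5, -0.7]
width: 17.3
grasp_force: 30.0
```

Request:
servo_tool(
  plan=[
    [[1, 0.077, -0.0143, 0, 0, 0, 0], [1, 0.077, -0.0143, 0, 0, 0, 0], [1, 0.077, -0.0143, 0, 0, 0, 0], [1, 0.077, -0.0143, 0, 0, 0, 0], [1, 0.077, -0.0143, 0, 0, 0, 0]],
  ],
)

```text
t: 28.02
ee_pos: [586.6, 56.5, 224.1]
orientation: [3.128, -0.29, -0.0]
ft_force: [0.2, 0.2, -0.3]
width: 17.5
grasp_force: 30.0
```

Request:
servo_tool(
  plan=[
    [[1, 0.077, -0.0143, 0, 0, 0, 0], [1, 0.077, -0.0143, 0, 0, 0, 0], [1, 0.077, -0.0143, 0, 0, 0, 0], [1, 0.077, -0.0143, 0, 0, 0, 0], [1, 0.077, -0.0143, 0, 0, 0, 0]],
  ],
)

```text
t: 28.43
ee_pos: [602.0, 53.6, 224.1]
orientation: [-3.128, 0.29, 0.0]
ft_force: [-0.2, 0.1, -0.2]
width: 17.7
grasp_force: 30.0
```

Request:
servo_tool(
  plan=[
    [[1, 0.077, -0.0143, 0, 0, 0, 0], [1, 0.077, -0.0143, 0, 0, 0, 0], [1, 0.077, -0.0143, 0, 0, 0, 0], [1, 0.077, -0.0143, 0, 0, 0, 0], [1, 0.077, -0.0143, 0, 0, 0, 0]],
  ],
)

```text
t: 28.85
ee_pos: [617.4, 50.7, 224.0]
orientation: [3.128, -0.29, -0.0]
ft_force: [0.1, -0.2, -1.2]
width: 17.7
grasp_force: 30.0
```

Request:
servo_tool(
  plan=[
    [[1, 0.077, -0.0143, 0, 0, 0, 0], [1, 0.077, -0.0143, 0, 0, 0, 0], [1, 0.077, -0.0143, 0, 0, 0, 0], [1, 0.077, -0.0143, 0, 0, 0, 0], [1, 0.077, -0.0143, 0, 0, 0, 0]],
  ],
)

```text
t: 29.27
ee_pos: [632.8, 47.9, 224.1]
orientation: [-3.128, 0.29, -0.0]
ft_force: [-0.7, 0.3, -1.2]
width: 17.8
grasp_force: 30.0
```

Request:
servo_tool(
  plan=[
    [[1, 0, 0, 0, 0, 0, 0], [1, 0, 0, 0, 0, 0, 0], [1, 0, 0, 0, 0, 0, 0]],
  ],
)

```text
t: 29.52
ee_pos: [632.3, 48.0, 224.0]
orientation: [3.128, -0.29, -0.001]
ft_force: [-0.6, 0.4, -1.0]
width: 17.4
grasp_force: 30.0
```

Request:
servo_tool(
  plan=[
    [[1, 0, 0, 0.1, 0, 0, 0], [1, 0, 0, 0.35, 0, 0, 0], [1, 0, 0, 0.4, 0, 0, 0], [1, 0, 0, 0.25, 0, 0, 0], [1, 0, 0, 0.07, 0, 0, 0]],
  ],
)

```text
t: 29.93
ee_pos: [633.3, 48.0, 273.2]
orientation: [-3.128, 0.29, -0.005]
ft_force: [0.7, -1.4, -0.3]
width: 17.9
grasp_force: 30.0
```

Request:
servo_tool(
  plan=[
    [[1, -0.2, -0.4, 0, 0, 0, 0], [1, -0.341, -0.783, 0, 0, 0, 0], [1, -0.341, -0.783, 0, 0, 0, 0], [1, -0.341, -0.783, 0, 0, 0, 0], [1, -0.341, -0.783, 0, 0, 0, 0]],
  ],
)

```text
t: 30.35
ee_pos: [568.0, -95.0, 270.0]
orientation: [3.128, -0.289, -0.003]
ft_force: [0.2, -0.7, -1.3]
width: 17.8
grasp_force: 30.0
```

Request:
servo_tool(
  plan=[
    [[1, -0.341, -0.783, 0, 0, 0, 0], [1, -0.341, -0.783, 0, 0, 0, 0], [1, -0.341, -0.783, 0, 0, 0, 0], [1, -0.341, -0.783, 0, 0, 0, 0], [1, -0.341, -0.783, 0, 0, 0, 0]],
  ],
)

```text
t: 30.77
ee_pos: [499.6, -251.5, 270.2]
orientation: [-3.128, 0.29, 0.002]
ft_force: [0.3, 0.6, -1.0]
width: 17.8
grasp_force: 30.0
```

Request:
servo_tool(
  plan=[
    [[1, -0.341, -0.783, 0, 0, 0, 0], [1, -0.341, -0.783, 0, 0, 0, 0], [1, -0.341, -0.783, 0, 0, 0, 0], [1, -0.138, -0.382, 0, 0, 0, 0], [1, 0, 0, 0, 0, 0, 0]],
  ],
)

```text
t: 31.18
ee_pos: [452.8, -362.2, 270.2]
orientation: [3.127, -0.296, -0.001]
ft_force: [0.0, 0.1, -0.8]
width: 17.4
grasp_force: 30.0
```

Request:
servo_tool(
  plan=[
    [[1, 0, 0, 0, 0, 0, 0], [1, 0, 0, 0, 0, 0, 0], [1, 0, 0, 0, 0, 0, 0], [1, 0, 0, 0, 0, 0, 0]],
  ],
)

```text
t: 31.52
ee_pos: [455.6, -358.1, 270.7]
orientation: [-3.128, 0.287, 0.0]
ft_force: [-0.3, -0.3, -1.0]
width: 17.6
grasp_force: 30.0
```

Request:
servo_tool(
  plan=[
    [[1, 0, 0, -0.15, 0, 0, 0], [1, 0, 0, -0.3, 0, 0, 0], [1, 0, 0, -0.4, 0, 0, 0], [1, 0, 0, -0.4, 0, 0, 0], [1, 0, 0, -0.4, 0, 0, 0]],
  ],
)

```text
t: 31.93
ee_pos: [455.2, -358.5, 203.3]
orientation: [-3.128, 0.289, 0.001]
ft_force: [-0.4, 0.5, -2.5]
width: 17.7
grasp_force: 30.0
```

Request:
servo_tool(
  plan=[
    [[1, 0, 0, -0.25, 0, 0, 0], [1, 0, 0, -0.15, 0, 0, 0], [1, 0, 0, -0.08, 0, 0, 0], [1, 0, 0, -0.05, 0, 0, 0], [1, 0, 0, -0.02, 0, 0, 0]],
  ],
)

```text
t: 32.35
ee_pos: [455.5, -359.3, 183.0]
orientation: [3.128, -0.29, 0.001]
ft_force: [-0.0, -0.1, -0.4]
width: 17.5
grasp_force: 30.0
```

Request:
servo_tool(
  plan=[
    [[1, 0, 0, -0.02, 0, 0, 0], [1, 0, 0, -0.02, 0, 0, 0], [1, 0, 0, -0.01, 0, 0, 0], [1, 0, 0, 0, 0, 0, 0], [1, 0, 0, 0, 0, 0, 0]],
  ],
)

```text
t: 32.77
ee_pos: [455.4, -359.3, 181.2]
orientation: [3.128, -0.29, 0.001]
ft_force: [0.6, -0.4, 1.0]
width: 17.8
grasp_force: 30.0
```

Request:
servo_tool(
  plan=[
    [[1, 0, 0, -0.01, 0, 0, 0], [1, 0, 0, 0, 0, 0, 0], [1, 0, 0, 0, 0, 0, 0]],
  ],
)

```text
t: 33.02
ee_pos: [455.5, -359.4, 181.2]
orientation: [3.128, -0.29, 0.001]
ft_force: [-1.4, 1.7, 5.2]
width: 17.8
grasp_force: 30.0
```

Request:
servo_tool(
  plan=[
    [[-0.3, 0, 0, 0, 0, 0, 0], [-0.3, 0, 0, 0, 0, 0, 0], [-0.3, 0, 0, 0, 0, 0, 0], [-0.3, 0, 0, 0, 0, 0, 0], [-0.3, 0, 0, 0, 0, 0, 0]],
  ],
)

```text
t: 33.43
ee_pos: [455.2, -359.1, 180.3]
orientation: [-3.128, 0.29, 0.0]
ft_force: [0.3, 0.1, 0.1]
width: 47.4
grasp_force: 0.0
```

Request:
servo_tool(
  plan=[
    [[-0.3, 0, 0, 0.1, 0, 0, 0], [-0.3, 0, 0, 0.3, 0, 0, 0], [-0.3, 0, 0, 0.6, 0, 0, 0], [-0.3, 0, 0, 0.8, 0, 0, 0], [-0.3, 0, 0, 0.8, 0, 0, 0]],
  ],
)

```text
t: 33.85
ee_pos: [454.9, -358.9, 286.0]
orientation: [-3.128, 0.29, 0.002]
ft_force: [0.3, -0.6, 0.2]
width: 57.1
grasp_force: 0.0
```

Request:
servo_tool(
  plan=[
    [[-0.3, 0, -0.3, 0.5, 0, 0, 0], [-0.3, 0, -0.7, 0, 0, 0, 0], [-0.3, 0, -0.7, 0, 0, 0, 0], [-0.3, 0, -0.7, 0, 0, 0, 0], [-0.3, 0, -0.3, 0, 0, 0, 0]],
  ],
)

```text
t: 34.27
ee_pos: [455.2, -470.0, 306.1]
orientation: [3.126, -0.291, 0.003]
ft_force: [0.1, 0.6, 0.4]
width: 57.0
grasp_force: 0.0
```

Request:
servo_tool(
  plan=[
    [[-0.3, 0, 0, 0, 0, 0, 0], [-0.3, 0, 0, 0, 0, 0, 0], [-0.3, 0, 0, 0, 0, 0, 0], [-0.3, 0, 0, 0, 0, 0, 0], [-0.3, 0, 0, 0, 0, 0, 0]],
  ],
)

```text
t: 34.68
ee_pos: [455.4, -466.0, 304.5]
orientation: [-3.128, 0.288, 0.001]
ft_force: [0.3, 0.0, 0.4]
width: 57.1
grasp_force: 0.0
```

```bash
python3 - <<'E' 2>/dev/null
from e import *
I={n:vision.get_image(n) for n in P};out=[]
for n in P: cv2.imwrite(f"pics/{n}7.png",I[n][:,:,::-1])
t=I["top"][70:290,60:460,::-1];s=I["side"][20:360,60:345,::-1]
cv2.imwrite("pics/c7.png",np.vstack([cv2.resize(t,(545,300)),np.hstack([cv2.resize(s,(251,300)),cv2.resize(I["side"][60:160,215:315,::-1],(294,300),interpolation=cv2.INTER_CUBIC)])]))
E
```

```text
(no output)
```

View pics/c7.png

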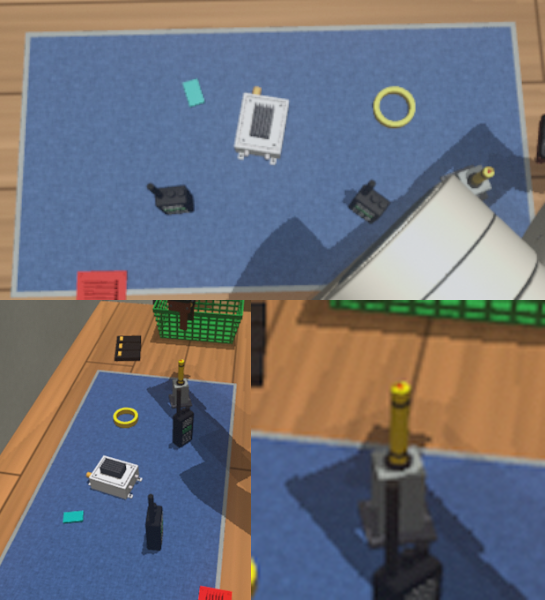

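The probe stands upright and fully down in its stand: (400,425) in the lower-right part of the picture. The lid is in the box at (262,122), and the radios and tape look unmoved. I'm handing the job in.

```bash
python3 -c "
from workcell import close_job
print(close_job())"
```

```text
the job is handed in; nothing more can be done
None
```

The job is done and handed in at about 35 s: the spreader is in its pocket, the lid sits flush in the rim, and the probe went round the seam about 5 mm above it at under 4 cm/s and is back upright in its stand; the radios and tape look unmoved in the last pictures.

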